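Square up and refit the modules of a rugged handheld

ROBOT

A 6-joint arm with a two-finger parallel gripper is mounted at the origin on the work surface. World frame = base frame: x ahead of the robot, y to its left, z up, the work surface at z = 0. Lengths are in m, angles in rad, forces in N, time in s.
With the tool pointing down it reaches from about 0.4 to 0.825 m from the base axis. Payload 7 kg.
Tool frame: the origin (TCP) lies on the centre line of the jaws, within the pads' length; the fingertips stand 17 mm ahead of it and the grasp point (between the pads) lies 2 mm behind it; z points along the fingers, y is the line along which they close (so a half turn about z gives the same grasp; the last joint's range is limited). The gripper opens to 88 mm and grips with 3 to 60 N. Pads are 19 mm wide; open, the fingers measure 130 mm over their backs; the gripper's body (78 mm by 193 mm) begins 47 mm behind the grasp point.
Start: joints at [-0.857, 0.359, 0.012, 0, -1.224, -0.288], TCP at [0.279, -0.615, 0.212] pointing down, gripper open.
Joint ranges: [-3.07, 3.07], [-1.43, 2.12], [-1.02, 1.25], [-3.03, 1.67], [-3.05, -0], [-3.03, 3.03]. Speed limits (rad/s): [2.39, 2.39, 3.01, 3.14, 3.14, 3.14].

INTERFACE

Orientations are given as a unit quaternion [x, y, z, w].
In Python, from cell import monitor, viewer, arm, finder gives the robot as it stands. The module is installed in compiled form; this text tells all that it offers.
- The arm moves only by the shell command python3 -m creep 'ROWS' [FORCE]. ROWS is JSON, a list that holds one entry, the list of rows, each a list of 7 numbers: the turn, a rotation vector about the tool's x, y, z in degrees, then the shift along the tool's x, y, z in mm, then the opening, from -1 (shut) to 1 (fully open). In form: [[[wx, wy, wz, tx, ty, tz, gripper], ...]]. A call has exactly 8 rows; each row shifts and turns the commanded pose from where the row before left it, along the tool's axes as they then stand; what a row does not reach is not made up. A row lasts 1/12 s, in which the tool goes at most 41.7 mm and 7.16 degrees, less where a joint would pass 70% of its speed; a pose out of reach is approached as far as the arm can. A call is refused whole if a number of a shift passes 41.7 or a number of a turn 7.16, either way. A call with a gripper value outside its range is refused whole. The fingers move at their own pace and stop on an object; FORCE is the grip in N (left out, the last holds). Time passes only in rows, so rows that do not move let the fingers close, or fill a call up. It gives the time, the measured TCP pose, the force, the opening and the grip force at its end, in the units of the state.
- monitor.get_state(): the state, without advancing time (a new reading comes with each control period).
- viewer.read_camera(name): name is "scene" or "side" or "wrist"; returns a dict with "color" (480x640x3 uint8, blue, green, red), "depth" (480x640 float32, m along the optical axis (not along the pixel's ray), 0 where there is no reading), "fx", "fy", "cx", "cy" (pixels), "distortion" ([k1, k2, p1, p2, k3] as OpenCV has them; the pictures are not rectified), "position" and "orientation" of the camera in the world. Camera axes: x right, y up, looking along -z (the intrinsics and any distortion apply to the point x, -y, -z); pixel columns grow to the right and rows downward; lengths in m; the calibration is good to about 2 mm. A picture is of the moment at which its call begins.
- arm.close_job(): hands the job in; it is judged then, once.
Trained networks look in the newest picture that a camera, given by its name, has taken for a name from the list of things; names that differ only in an ending like _2 or _b are one class to them, and where a whole thing is asked for, a point or a joint stands for the part that bears it (a point fixed in the world has none). Each returns a list of dicts, best first, with "conf" (0 to 1); they miss things now and then, are a little off and sometimes report something else, mostly with a low value. They report only what shows in the picture. A call takes as long as a camera call. They do not tell look-alikes from the thing itself.
- finder.spot_in(camera, label): "xyz" ([x, y, z] in m, in the coordinates of the camera as it stood for that picture, good to about 4 mm: the middle of the surface that is visible of it).
The state is a dict: "time": time; "joint_pos": joint angles; "dq": joint speeds; "joint_efforts": joint torques, N m; "tcp_pos": TCP position; "eef_rot": TCP orientation; "contact_force": force on the tool from outside, world axes, zero at the start; "torque": the same for the moment, N m; "width": finger opening in m; "gripper_force": force on a finger pad.
Only numpy, scipy, OpenCV 4.12 (cv2) and the standard library are available. Lean on these libraries where they do the work, as an engineer would, in place of code of your own. Each camera call takes 0.05 s, during which the arm holds its last target. There are 200 camera calls.

TASK

Refit the loose modules into the open handheld chassis, one at a time from the largest to the smallest: push each one home flat on the bench against both fences of the corner stop and let go, then pick it up from there and drop it into the bay of its shape, turned so that it sits flush. When all that are there lie flush, press the green test button down; leave the multimeter, cup and screwdriver alone.

Things in the scene. Friction and masses are not known exactly. Their poses are not given: they have to be found in the camera images.
- module_a: Largest module, an L. Aluminium, 12 mm thick. Origin: underside, centre of bounds; z up; axes parallel to the chassis' when seated. In mm: bounds 105 (x) by 99 (y); blocks x -52.5 to -3.5, y -49.5 to 49.5, and x -3.5 to 52.5, y -49.5 to -18.5. Black pull grip on top, 14 wide, 34 long, z 12 to 30, centred at x -20 y -9, long along y. About 0.26 kg. None if absent.
- module_b: Second largest module, a wide L. Aluminium, 12 mm thick. Origin: underside, centre of bounds; z up; axes parallel to the chassis' when seated. In mm: bounds 105 (x) by 65 (y); blocks x -52.5 to 52.5, y 1.5 to 32.5, and x 3.5 to 52.5, y -32.5 to 1.5. Black pull grip on top, 14 wide, 34 long, z 12 to 30, centred at x 10 y 13, long along x. About 0.20 kg. None if absent.
- module_c: Third largest module, an L with a narrow limb. Aluminium, 12 mm thick. Origin: underside, centre of bounds; z up; axes parallel to the chassis' when seated. In mm: bounds 95 (x) by 65 (y); blocks x -47.5 to 47.5, y 5.5 to 32.5, and x 8.5 to 47.5, y -32.5 to 5.5. Black pull grip on top, 14 wide, 34 long, z 12 to 30, centred at x 11 y 16, long along x. About 0.17 kg. None if absent.
- module_d: Smallest module, a plain rectangle (fits its bay either way round). Aluminium, 12 mm thick. Origin: underside, centre of bounds; z up; axes parallel to the chassis' when seated. In mm: 39 (x) by 65 (y). Black pull grip on top, 14 wide, 34 long, z 12 to 30, centred at x 2 y 0, long along y. About 0.13 kg. None if absent.
- chassis: Open handheld-computer chassis, grey walls, black floor, fixed to the bench, 174 (x) by 160 (y) by 16 mm tall; floor 4 mm thick, rim 8 mm. 4 mm walls as high as the rim part it into four interlocking bays 12 mm deep, each shaped like one module with 1.5 mm clearance all round; seated, the module's aluminium top is flush with the rim. Origin: centre of the underside; z up.
- bay_a (a point): Point on the floor of the bay for module_a (4 mm above the bench), where the module's origin lies when seated; axes parallel to the chassis' axes.
- bay_b (a point): Point on the floor of the bay for module_b (4 mm above the bench), where the module's origin lies when seated; axes parallel to the chassis' axes.
- bay_c (a point): Point on the floor of the bay for module_c (4 mm above the bench), where the module's origin lies when seated; axes parallel to the chassis' axes.
- bay_d (a point): Point on the floor of the bay for module_d (4 mm above the bench), where the module's origin lies when seated; axes parallel to the chassis' axes.
- corner: Squaring corner stop fixed to the bench: two steel fences 12 mm thick and 10 mm tall at a right angle. Origin: the inside corner, at bench height. The inner faces run from the origin along its +x axis (100 mm) and its +y axis (100 mm); the parts to be squared lie on the bare bench in the +x, +y quadrant.
- test (a joint): Travel of the green test button, m: 0 up, 0.006 fully down (takes 5 N, springs back); it counts as pressed above 0.004.
- test_top (a point): Centre of the top face of the green test button (32 mm across, pressed straight down, in a fixed grey housing beside the chassis).
- meter: Bystander: yellow multimeter, 75 x 150 x 34 mm, lying to the left of the chassis. Origin: centre of its underside.
- screw_cup: Bystander: white cup, 60 mm wide and 40 mm tall, beyond the work. Origin: centre of its underside.
- driver: Bystander: screwdriver lying beyond the chassis. Origin on its underside.
Things that resemble listed ones, but are neither listed nor needed, are in the scene too. What is shaped like the part that bears test but orange or yellow is not meant.

How it is judged:
On the way, in this order (a step that is already met when the one before it is completed fails the run):
1. module_a lies on the bench pushed home against both fences of the corner stop, let go (((angle between the x axis of module_a and the x axis of corner, either way round below 0.04 rad and x of module_a in the frame of corner between 0.0495 and 0.0555 m and y of module_a in the frame of corner between 0.0465 and 0.0525 m) or (angle between the x axis of module_a and the y axis of corner, either way round below 0.04 rad and x of module_a in the frame of corner between 0.0465 and 0.0525 m and y of module_a in the frame of corner between 0.0495 and 0.0555 m)) and height (world z) of module_a below 0.003 m and angle between module_a's own z axis and vertical below 0.05 rad and contact force between the fingers and module_a below 0.3 N), for 0.2 s.
2. module_a lies flush in its own bay (horizontal distance between module_a and bay_a below 0.004 m and angle between the x axis of module_a and the x axis of chassis, either way round below 0.06 rad and angle between module_a's own z axis and vertical below 0.06 rad and z of module_a in the frame of bay_a between -0.003 and 0.003 m), for 0.2 s.
3. module_b lies on the bench pushed home against both fences of the corner stop, let go (((angle between the x axis of module_b and the x axis of corner, either way round below 0.04 rad and x of module_b in the frame of corner between 0.0495 and 0.0555 m and y of module_b in the frame of corner between 0.0295 and 0.0355 m) or (angle between the x axis of module_b and the y axis of corner, either way round below 0.04 rad and x of module_b in the frame of corner between 0.0295 and 0.0355 m and y of module_b in the frame of corner between 0.0495 and 0.0555 m)) and height (world z) of module_b below 0.003 m and angle between module_b's own z axis and vertical below 0.05 rad and contact force between the fingers and module_b below 0.3 N), for 0.2 s.
4. module_b lies flush in its own bay (horizontal distance between module_b and bay_b below 0.004 m and angle between the x axis of module_b and the x axis of chassis, either way round below 0.06 rad and angle between module_b's own z axis and vertical below 0.06 rad and z of module_b in the frame of bay_b between -0.003 and 0.003 m), for 0.2 s.
5. module_c lies on the bench pushed home against both fences of the corner stop, let go (((angle between the x axis of module_c and the x axis of corner, either way round below 0.04 rad and x of module_c in the frame of corner between 0.0445 and 0.0505 m and y of module_c in the frame of corner between 0.0295 and 0.0355 m) or (angle between the x axis of module_c and the y axis of corner, either way round below 0.04 rad and x of module_c in the frame of corner between 0.0295 and 0.0355 m and y of module_c in the frame of corner between 0.0445 and 0.0505 m)) and height (world z) of module_c below 0.003 m and angle between module_c's own z axis and vertical below 0.05 rad and contact force between the fingers and module_c below 0.3 N), for 0.2 s.
6. module_c lies flush in its own bay (horizontal distance between module_c and bay_c below 0.004 m and angle between the x axis of module_c and the x axis of chassis, either way round below 0.06 rad and angle between module_c's own z axis and vertical below 0.06 rad and z of module_c in the frame of bay_c between -0.003 and 0.003 m), for 0.2 s.
7. module_d lies on the bench pushed home against both fences of the corner stop, let go (((angle between the x axis of module_d and the x axis of corner, either way round below 0.04 rad and x of module_d in the frame of corner between 0.0165 and 0.0225 m and y of module_d in the frame of corner between 0.0295 and 0.0355 m) or (angle between the x axis of module_d and the y axis of corner, either way round below 0.04 rad and x of module_d in the frame of corner between 0.0295 and 0.0355 m and y of module_d in the frame of corner between 0.0165 and 0.0225 m)) and height (world z) of module_d below 0.003 m and angle between module_d's own z axis and vertical below 0.05 rad and contact force between the fingers and module_d below 0.3 N), for 0.2 s.
8. module_d lies flush in its own bay (horizontal distance between module_d and bay_d below 0.004 m and angle between the x axis of module_d and the x axis of chassis, either way round below 0.06 rad and angle between module_d's own z axis and vertical below 0.06 rad and z of module_d in the frame of bay_d between -0.003 and 0.003 m), for 0.2 s.
9. with every module flush, the green test button is pressed down (all of step 2 and all of step 4 and all of step 6 and all of step 8 and value of joint test above 0.004 m), for 0.05 s.
At the end, for the whole second after the job is handed in: Every module present lies in its own bay, within 4 mm and 0.06 rad of its place and flush within 3 mm, at rest and released (all of step 2 and all of step 4 and all of step 6 and all of step 8 and linear speed of each of module_a, module_b, module_c, module_d below 0.02 m/s and contact force between the fingers and module_a below 0.3 N and contact force between the fingers and module_b below 0.3 N and contact force between the fingers and module_c below 0.3 N and contact force between the fingers and module_d below 0.3 N); the robot touches nothing.
It fails at once if the multimeter is disturbed (moved more than 3 cm) (distance of meter from where it was at the start of the episode above 0.03 m).
It fails at once if the cup is disturbed (moved more than 3 cm) (distance of screw_cup from where it was at the start of the episode above 0.03 m).
It fails at once if the screwdriver is disturbed (moved more than 3 cm) (distance of driver from where it was at the start of the episode above 0.03 m).
Of module_a, module_b, module_c, module_d only 3 to 4 are there at a start; the rules pass over those that are not, and their reading is None.
At some moment in a run one of module_a, module_b, module_c, module_d may be knocked a few centimetres aside while the robot is not near it.
Once in a run the grip may slacken for a moment while it holds something.
It also fails if it takes over 210 s, if anything falls off the work surface, if the arm or the gripper's body presses on something with over 40 N, if the wrist force passes 120 N, or if a joint passes its speed limit or range.

## Working session

There is one attempt and no reset: what is moved stays moved. The work goes in short steps, Python scripts to look and compute and a shell command to move; the robot and the scene stay as the last step left them, time stands still between calls to the robot, and variables do not carry over. Pictures are saved under pics/ and viewed, at most 14 in all, crops included, and the job is handed in when it is done.

```bash
mkdir -p pics; cat > h.py <<'E'
import numpy as np, cv2
from scipy.spatial.transform import Rotation as R
from cell import monitor, viewer, arm, finder
def cam(n, f=None):
    c=viewer.read_camera(n)
    if f: cv2.imwrite('pics/'+f,c['color'])
    return c
def cloud(c):
    "world xyz for each pixel"
    d=c['depth']; h,w=d.shape
    K=np.array([[c['fx'],0,c['cx']],[0,c['fy'],c['cy']],[0,0,1]])
    u,v=np.meshgrid(np.arange(w),np.arange(h))
    p=cv2.undistortPoints(np.stack([u,v],-1).reshape(-1,1,2).astype(np.float64),K,np.array(c['distortion'])).reshape(h,w,2)
    P=np.stack([p[...,0]*d,-p[...,1]*d,-d],-1)
    W=R.from_quat(c['orientation']).apply(P.reshape(-1,3)).reshape(h,w,3)+c['position']
    W[d==0]=np.nan
    return W
def st():
    s=monitor.get_state(); e=R.from_quat(s['eef_rot']).as_matrix()
    print('t',round(s['time'],2),'tcp',np.round(s['tcp_pos'],4),'x',np.round(e[:,0],3),'y',np.round(e[:,1],3),'z',np.round(e[:,2],3),'F',np.round(s['contact_force'],1),'w',round(s['width'],4),'g',np.round(s['gripper_force'],1),'q6',np.round(s['joint_pos'][5],2))
    return s
E
python3 - <<'E'
from h import *
st()
for n in ['scene','side','wrist']:
    c=cam(n,n+'0.png'); print(n,c['position'],np.round(R.from_quat(c['orientation']).as_matrix(),2).tolist(),c['fx'],c['distortion'])
    np.savez(n+'0.npz',W=cloud(c),C=c['color'])
E
```

```text
t 0.0 tcp [ 0.2786 -0.6143  0.2111] x [-0.911 -0.413  0.   ] y [-0.413  0.911  0.002] z [-0.001  0.001 -1.   ] F [0.2 0.7 0.9] w 0.0877 g 0.0 q6 -0.29
scene [ 1.20775961 -0.35431442  1.22808197] [[0.5, -0.73, 0.47], [0.87, 0.42, -0.27], [-0.0, 0.54, 0.84]] 481.6123033132479 [-0.08499849  0.          0.          0.          0.        ]
side [0.25487149 0.87159243 1.05870769] [[-0.94, 0.24, -0.24], [-0.34, -0.71, 0.62], [-0.01, 0.66, 0.75]] 581.405578613192 [0.03223335 0.         0.         0.         0.        ]
wrist [ 0.21256103 -0.64420888  0.38327514] [[-0.41, -0.88, -0.24], [0.91, -0.4, -0.11], [0.0, -0.27, 0.96]] 386.3083681229952 [-0.04034344  0.          0.          0.          0.        ]
```

View pics/scene0.png

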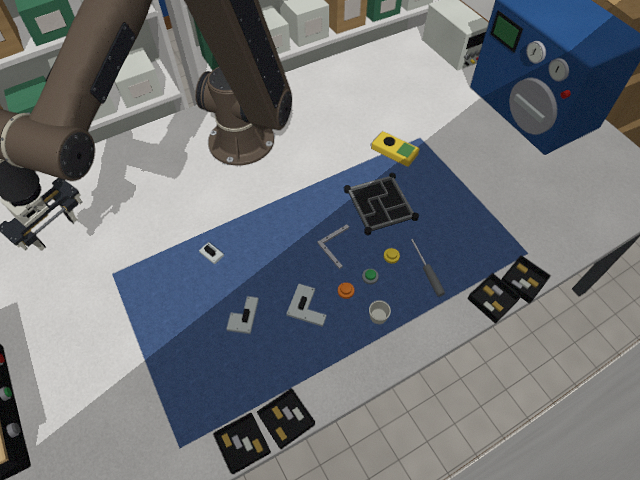

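View pics/side0.png

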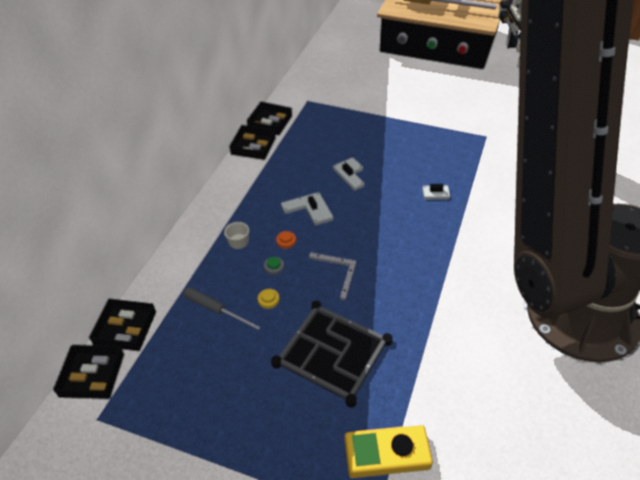

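Scene view: L-shaped modules at (305,305) (largest, module_a) and (243,315) (module_b or c), and the small rectangle at (210,252). The chassis is at (382,203) and the corner stop's vertex is near (320,242). Buttons: orange (346,290), green (371,275), yellow (392,256). Green is the one the task names.

```bash
python3 - <<'E'
from h import *
z=np.load('scene0.npz');W=z['W']
for n,(u,v) in dict(a=(305,305),bc=(243,315),d=(210,252),ch=(382,203),c1=(347,189),c2=(416,216),c3=(368,231),corner=(321,243),cx=(347,227),cy=(340,266),green=(371,275),orange=(346,290),yel=(392,256),cup=(379,312),meter=(395,148)).items():
    print(n,np.round(np.nanmedian(W[v-1:v+2,u-1:u+2].reshape(-1,3),0),3))
# orthographic render, 1mm/px from interpolation of point colours
C=z['C'];
xs=np.arange(0.25,0.95,0.001);ys=np.arange(-0.55,0.3,0.001)
from scipy.interpolate import griddata
m=(W[...,2]<0.06)&(W[...,2]>-0.02)
P=W[m][:,:2];m2=(P[:,0]>.2)&(P[:,0]<1)&(P[:,1]>-.6)&(P[:,1]<.35)
g=griddata(P[m2],C[m][m2].astype(float),tuple(np.meshgrid(xs,ys,indexing='ij')),method='linear',fill_value=0)
g=g[::-1,::-1]  # row: x down from .95 ; col: y from .3 to -.55
cv2.imwrite('pics/ortho.png',cv2.resize(g.astype(np.uint8),(720,593)))
E
```

```text
a [ 0.68  -0.112  0.012]
bc [ 0.628 -0.276  0.029]
d [ 0.398 -0.277  0.029]
ch [0.489 0.269 0.015]
c1 [0.387 0.201 0.016]
c2 [0.587 0.331 0.018]
c3 [0.56  0.171 0.016]
corner [0.522 0.028 0.012]
cx [0.511 0.128 0.009]
cy [0.619 0.037 0.008]
green [0.696 0.093 0.024]
orange [0.699 0.008 0.023]
yel [0.672 0.183 0.022]
cup [0.798 0.057 0.005]
meter [0.328 0.428 0.033]
```

View pics/ortho.png

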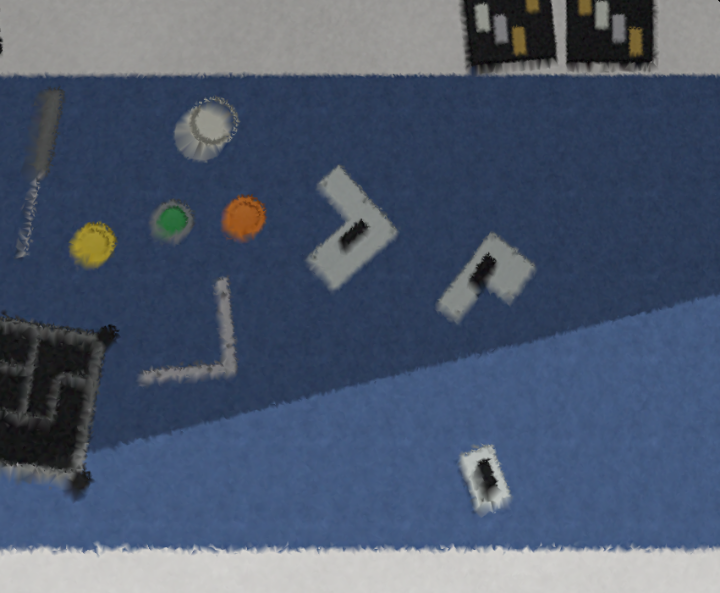

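The ortho view (1.18 mm/px) shows module_a at about (352,230), the second L at (485,280), and d at (485,480). The fence vertex is near (230,372), and the chassis is at left. Next I'll move the wrist camera over the work.

```bash
R='python3 -m creep'; 
python3 -m creep '[[[0,0,0,-20.7,23.3,-4.5,1],[0,0,0,-20.7,23.3,-4.5,1],[0,0,0,-20.7,23.3,-4.5,1],[0,0,0,-20.7,23.3,-4.5,1],[0,0,0,-20.7,23.3,-4.5,1],[0,0,0,-20.7,23.3,-4.5,1],[0,0,0,-20.7,23.3,-4.5,1],[0,0,0,-20.7,23.3,-4.5,1]]]'
python3 -m creep '[[[0,0,0,-20.7,23.3,-4.5,1],[0,0,0,-20.7,23.3,-4.5,1],[0,0,0,-20.7,23.3,-4.5,1],[0,0,0,-20.7,23.3,-4.5,1],[0,0,0,-20.7,23.3,-4.5,1],[0,0,0,-20.7,23.3,-4.5,1],[0,0,0,-20.7,23.3,-4.5,1],[0,0,0,-20.7,23.3,-4.5,1]]]'
python3 -m creep '[[[0,0,0,-20.7,23.3,-4.5,1],[0,0,0,-20.7,23.3,-4.5,1],[0,0,0,-20.7,23.3,-4.5,1],[0,0,0,-20.7,23.3,-4.5,1],[0,0,0,-20.7,23.3,-4.5,1],[0,0,0,-20.7,23.3,-4.5,1],[0,0,0,0,0,0,1],[0,0,0,0,0,0,1]]]'
python3 - <<'E'
from h import *
s=st();print(s['joint_pos'])
c=cam('wrist','w1.png'); np.savez('w1.npz',W=cloud(c),C=c['color'])
E
```

```text
time: 0.82
tcp_pos: [0.3526, -0.375, 0.2481]
eef_rot: [-0.211, 0.977, 0.0, -0.0]
contact_force: [1.2, 0.2, 0.3]
width: 0.0877
gripper_force: 0.0
time: 1.48
tcp_pos: [0.4263, -0.1369, 0.2843]
eef_rot: [-0.211, 0.977, 0.0, 0.0]
contact_force: [1.8, -0.3, 0.4]
width: 0.0877
gripper_force: 0.0
time: 2.15
tcp_pos: [0.4819, 0.0416, 0.3107]
eef_rot: [-0.213, 0.977, -0.0, -0.0]
contact_force: [-1.0, -1.0, -0.3]
width: 0.0876
gripper_force: 0.0
t 2.15 tcp [0.4819 0.0416 0.3107] x [-0.91  -0.415  0.001] y [-0.415  0.91   0.   ] z [-0.001 -0.    -1.   ] F [-1.  -1.  -0.3] w 0.0876 g 0.0 q6 -1.64
[ 4.93631220e-01 -1.48667125e-02 -2.25762330e-01 -1.95646602e-04
 -1.36066503e+00 -1.63605914e+00]
```

View pics/w1.png

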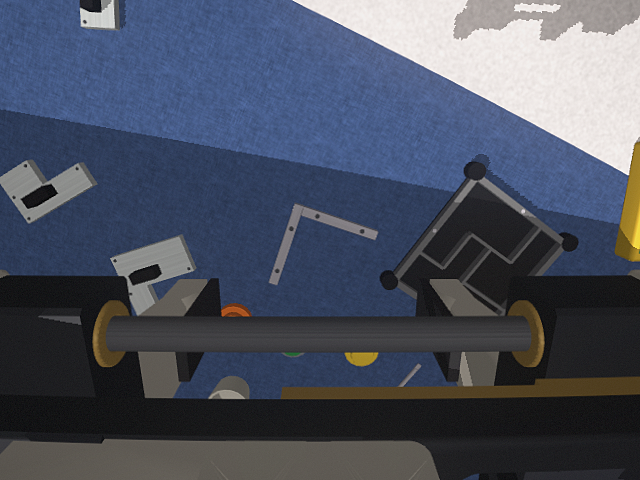

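Wrist view: the corner stop's vertex is at (297,207). The chassis is at (480,235) with its interlocking bays visible. module_a is partly hidden at (150,270), the second L is at (48,190), and d is at (100,12). I'll yaw the tool so its x axis points along world +x, which keeps the later moves simple and the view clear.

```bash

python3 -m creep '[[[0,0,-7.1,0,0,0,1],[0,0,-7.1,0,0,0,1],[0,0,-7.1,0,0,0,1],[0,0,-7.1,0,0,0,1],[0,0,-7.1,0,0,0,1],[0,0,-7.1,0,0,0,1],[0,0,-7.1,0,0,0,1],[0,0,-7.1,0,0,0,1]]]' >/dev/null
python3 -m creep '[[[0,0,-7.1,0,0,0,1],[0,0,-7.1,0,0,0,1],[0,0,-7.1,0,0,0,1],[0,0,-7.1,0,0,0,1],[0,0,-7.1,0,0,0,1],[0,0,-7.1,0,0,0,1],[0,0,-7.1,0,0,0,1],[0,0,-7.1,0,0,0,1]]]' >/dev/null
python3 -m creep '[[[0,0,-7.1,0,0,0,1],[0,0,-7.1,0,0,0,1],[0,0,-7.1,0,0,0,1],[0,0,-7.1,0,0,0,1],[0,0,-7.1,0,0,0,1],[0,0,-6,0,0,0,1],[0,0,0,-20,-40,0,1],[0,0,0,-20,-40,0,1]]]' >/dev/null
python3 -m creep '[[[0,0,0,0,-20,0,1],[0,0,0,0,0,0,1],[0,0,0,0,0,0,1],[0,0,0,0,0,0,1],[0,0,0,0,0,0,1],[0,0,0,0,0,0,1],[0,0,0,0,0,0,1],[0,0,0,0,0,0,1]]]'
python3 - <<'E'
from h import *
s=st()
c=cam('wrist','w2.png'); W=cloud(c);np.savez('w2.npz',W=W,C=c['color'],**{k:c[k] for k in ['fx','fy','cx','cy','distortion','position','orientation']})
print(c['position'],np.round(R.from_quat(c['orientation']).as_matrix(),3).tolist())
E
```

```text
time: 4.87
tcp_pos: [0.4455, 0.1345, 0.311]
eef_rot: [1.0, -0.005, -0.0, 0.0]
contact_force: [-0.2, -0.2, 0.4]
width: 0.0877
gripper_force: 0.0
t 4.87 tcp [0.4455 0.1345 0.311 ] x [ 1.   -0.01 -0.  ] y [-0.01 -1.    0.  ] z [-0. -0. -1.] F [-0.2 -0.2  0.4] w 0.0877 g 0.0 q6 0.84
[0.51906227 0.13433881 0.48307456] [[-0.009, 0.962, 0.273], [-1.0, -0.009, -0.002], [0.001, -0.273, 0.962]]
```

View pics/w2.png

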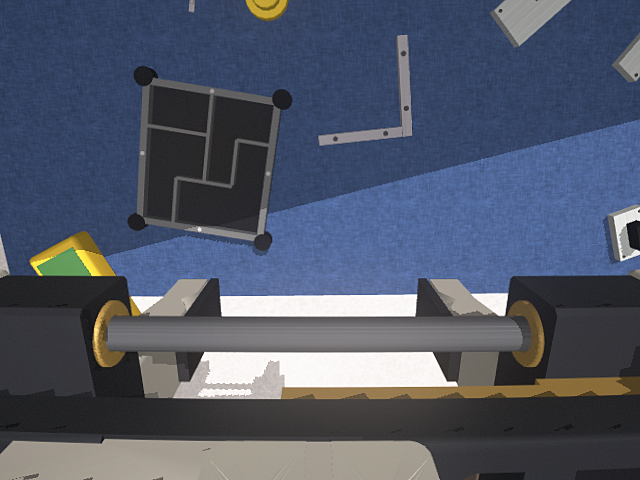

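The wrist view shows the chassis well. Its +x axis runs up the image, slightly tilted, and its walls match the layout I worked out: d bay (180,107), b bay (165,165), c bay (245,125), a bay (230,200). The fence vertex is at (408,135). Next I'll fit the chassis and corner poses numerically.

```bash
cat >> h.py <<'E'
from scipy.optimize import minimize, differential_evolution
def cv_pose(c):
    Rc=R.from_quat(c['orientation']).as_matrix()@np.diag([1,-1,-1]); return Rc.T,-Rc.T@np.array(c['position'])
def proj(c,P):
    K=np.array([[c['fx'],0,c['cx']],[0,c['fy'],c['cy']],[0,0,1]],float); Rw,t=cv_pose(c)
    return cv2.projectPoints(np.asarray(P,float).reshape(-1,1,3),cv2.Rodrigues(Rw)[0],t,K,np.array(c['distortion'],float))[0].reshape(-1,2)
def sample(img,c,xy,z):
    uv=proj(c,np.c_[xy,np.full(len(xy),z)]).astype(np.float32)
    return cv2.remap(img,uv[None,:,0],uv[None,:,1],cv2.INTER_LINEAR)[0]
def place(p,P):
    a=p[2];return P@np.array([[np.cos(a),np.sin(a)],[-np.sin(a),np.cos(a)]])+p[:2]
def rects(L):  # union of rectangles mm -> sample pts inside/outside by ring
    return np.array(L,float)/1000
def inside(P,L,g=0):
    m=np.zeros(len(P),bool)
    for x0,x1,y0,y1 in rects(L): m|=(P[:,0]>x0-g)&(P[:,0]<x1+g)&(P[:,1]>y0-g)&(P[:,1]<y1+g)
    return m
MOD=dict(a=[(-52.5,-3.5,-49.5,49.5),(-3.6,52.5,-49.5,-18.5)],b=[(-52.5,52.5,1.5,32.5),(3.5,52.5,-32.5,1.6)],
 c=[(-47.5,47.5,5.5,32.5),(8.5,47.5,-32.5,5.6)],d=[(-19.5,19.5,-32.5,32.5)])
GRIP=dict(a=(-20,-9,1),b=(10,13,0),c=(11,16,0),d=(2,0,1)) # centre, long along y?
BAY=dict(a=(-23,-19),b=(-23,36),c=(28,-36),d=(56,36))
FEN=[(0,100,-12,0),(-12,0,-12,100)]
def fit(img,c,z,L,p0,da=0.3,dr=0.015,pad=0.012,ignore=None,dark=False,th=1,box=None):
    """maximise mean(inside)-mean(outside ring) of img on plane z"""
    r=rects(L);lo=r[:,[0,2]].min(0)-pad;hi=r[:,[1,3]].max(0)+pad
    if box is not None: lo,hi=box
    G=np.stack(np.meshgrid(np.arange(lo[0],hi[0],.001),np.arange(lo[1],hi[1],.001)),-1).reshape(-1,2)
    if ignore is not None: G=G[~ignore(G)]
    m=inside(G,L); s=-1 if dark else 1
    f=lambda p:-s*(sample(img,c,place(p,G[m]),z).mean()-sample(img,c,place(p,G[~m]),z).mean())
    b=[(p0[0]-dr,p0[0]+dr),(p0[1]-dr,p0[1]+dr),(p0[2]-da,p0[2]+da)]
    q=differential_evolution(f,b,popsize=12,maxiter=40,seed=1,tol=1e-6)
    return q.x,-q.fun
BAYR=[(x0-1.5+BAY[k][0],x1+1.5+BAY[k][0],y0-1.5+BAY[k][1],y1+1.5+BAY[k][1]) for k in 'abcd' for x0,x1,y0,y1 in MOD[k]]
E
cat > fitw2.py <<'E'
from h import *
c=dict(np.load('w2.npz'));W=c['W'];C=c['C']
g=cv2.cvtColor(C,cv2.COLOR_BGR2GRAY).astype(np.float32)
def m(u,v): return W[v,u]
print('rim z',m(212,91),'floor',m(180,107),'fence',m(405,80),'bench',m(350,90), m(408,135))
print('chassis',fit(g,c,0.016,BAYR,[.5,.265,-.1],dr=.03,dark=True,box=((-.085,-.078),(.085,.078))))
sat=-(C.max(2).astype(np.float32)-C.min(2))   # grey -> high
v=m(408,135)
print('corner',fit(sat,c,0.010,FEN,[.522,.028,1.57],da=.4,dr=.03,pad=.01))
E
python3 fitw2.py
```

```text
rim z [0.56113474 0.25527019 0.01510531] floor [0.54488184 0.29804604 0.00314726] fence [0.57143263 0.03337322 0.00936913] bench [ 0.56167377  0.09590609 -0.00061919] [0.50967216 0.02710427 0.01004793]
chassis (array([ 0.48045722,  0.26985355, -0.1721937 ]), np.float64(51.2939338684082))
corner (array([0.50805911, 0.034828  , 1.67666681]), np.float32(26.516624))
```

```bash
cat > snap.py <<'E'
import sys
from h import *
s=st(); c=cam('wrist',sys.argv[1]+'.png'); np.savez(sys.argv[1]+'.npz',W=cloud(c),C=c['color'],**{k:c[k] for k in ['fx','fy','cx','cy','distortion','position','orientation']})
E
python3 -m creep '[[[0,0,0,-9,-33.75,15,1],[0,0,0,-9,-33.75,15,1],[0,0,0,-9,-33.75,15,1],[0,0,0,-9,-33.75,15,1],[0,0,0,0,0,0,1],[0,0,0,0,0,0,1],[0,0,0,0,0,0,1],[0,0,0,0,0,0,1]]]' >/dev/null
python3 snap.py w3
# over a / corner
python3 -m creep '[[[0,0,0,20,35,0,1],[0,0,0,20,35,0,1],[0,0,0,20,35,0,1],[0,0,0,20,35,0,1],[0,0,0,20,35,0,1],[0,0,0,20,35,0,1],[0,0,0,10,35,0,1],[0,0,0,0,0,0,1]]]' >/dev/null
python3 -m creep '[[[0,0,0,0,0,0,1],[0,0,0,0,0,0,1],[0,0,0,0,0,0,1],[0,0,0,0,0,0,1],[0,0,0,0,0,0,1],[0,0,0,0,0,0,1],[0,0,0,0,0,0,1],[0,0,0,0,0,0,1]]]' >/dev/null
python3 snap.py w4
cat > fc.py <<'E'
from h import *
for f in ['w2','w3','w4']:
    c=dict(np.load(f+'.npz'));C=c['C']
    g=cv2.cvtColor(C,cv2.COLOR_BGR2GRAY).astype(np.float32); sat=-(C.max(2).astype(np.float32)-C.min(2))
    print(f,c['position'])
    if f!='w4': print(' chassis',fit(g,c,0.016,BAYR,[.48,.27,-.17],da=.1,dr=.015,dark=True,box=((-.085,-.078),(.085,.078))))
    if f!='w3': print(' corner',fit(sat,c,0.010,FEN,[.515,.03,.07],da=.2,dr=.02,pad=.01))
E
python3 fc.py; python3 - <<'E'
import cv2,numpy as np
cv2.imwrite('pics/m34.png',np.hstack([cv2.resize(cv2.imread(f'pics/{f}.png')[:300],(400,188)) for f in('w3',)]+[cv2.resize(cv2.imread('pics/w4.png')[:300],(400,188))]))
E
```

```text
t 5.58 tcp [0.4109 0.2699 0.2516] x [ 1.    -0.009  0.001] y [-0.009 -1.    -0.   ] z [ 0.001  0.    -1.   ] F [-0.9 -1.1 -0.1] w 0.0875 g 0.0 q6 0.58
t 6.97 tcp [0.5383 0.0247 0.2511] x [ 1.    -0.008  0.   ] y [-0.008 -1.    -0.   ] z [ 0.  0. -1.] F [-0.9 -0.8  0.7] w 0.0875 g 0.0 q6 1.15
w2 [0.51906227 0.13433881 0.48307456]
 chassis (array([ 0.48041855,  0.26985728, -0.17219247]), np.float32(51.29514))
 corner (array([0.52050926, 0.0364994 , 0.09809734]), np.float32(40.99407))
w3 [0.48440842 0.26974116 0.42366128]
 chassis (array([ 0.48030044,  0.27041767, -0.1741667 ]), np.float32(50.54061))
w4 [0.61188911 0.02467479 0.42316611]
 corner (array([0.52142407, 0.03559558, 0.09611226]), np.float64(60.82685089111328))
```

View pics/m34.png

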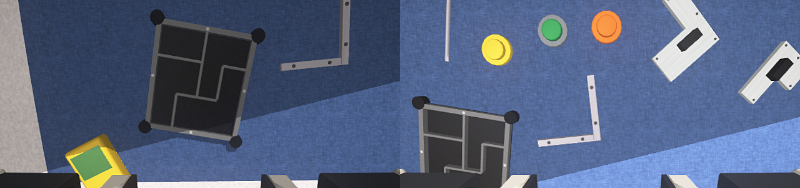

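w3 (left half) and w4 (right half) agree on the chassis pose and the corner pose. The green button with its grey ring is at (552,30) in the composite, between yellow (496,50) and orange (606,27). Next I'll look at the modules.

```bash

python3 -m creep '[[[0,0,0,6,36,0,1],[0,0,0,6,36,0,1],[0,0,0,6,36,0,1],[0,0,0,6,36,0,1],[0,0,0,6,36,0,1],[0,0,0,6,36,0,1],[0,0,0,0,0,0,1],[0,0,0,0,0,0,1]]]' >/dev/null
python3 -m creep '[[[0,0,0,0,0,0,1],[0,0,0,0,0,0,1],[0,0,0,0,0,0,1],[0,0,0,0,0,0,1],[0,0,0,0,0,0,1],[0,0,0,0,0,0,1],[0,0,0,0,0,0,1],[0,0,0,0,0,0,1]]]' >/dev/null
python3 snap.py w5
cat >> h.py <<'E'
def gripign(k,pad=.010):
    x,y,ly=GRIP[k];hx,hy=((7,17) if ly else (17,7))
    return lambda G:(abs(G[:,0]-x/1e3)<hx/1e3+pad)&(abs(G[:,1]-y/1e3)<hy/1e3+pad)&inside(G,MOD[k],.0)
def fitmod(c,k,xy,a0=None,dr=.03):
    C=c['C'] if 'C' in c else c['color']
    sat=-(C.max(2).astype(np.float32)-C.min(2))
    best=None
    for a in ([a0] if a0 is not None else [0,1.57,3.14,-1.57]):
        r=fit(sat,c,0.012,MOD[k],[xy[0],xy[1],a],da=.3 if a0 is not None else .85,dr=dr,pad=.01,ignore=gripign(k))
        if best is None or r[1]>best[1]: best=r
    p,s=best; x,y,_=GRIP[k]; g=place(p,np.array([[x,y]])/1000)[0]
    print(k,'pose',np.round(p,4),'deg',round(np.degrees(p[2]),1),'score',round(float(s),1),'grip',np.round(g,4)); return p,s
E
python3 - <<'E'
from h import *
c=dict(np.load('w5.npz'))
fitmod(c,'a',(.69,-.125))
fitmod(c,'b',(.62,-.27)); fitmod(c,'c',(.62,-.27))
E
```

```text
t 8.35 tcp [ 0.5725 -0.1918  0.2511] x [ 1.    -0.008  0.   ] y [-0.008 -1.     0.   ] z [ 0. -0. -1.] F [ 0.5 -0.1  0.8] w 0.0874 g 0.0 q6 1.56
a pose [ 0.6805 -0.0963  0.7314] deg 41.9 score 59.1 grip [ 0.6716 -0.1164]
b pose [ 0.614  -0.2726 -0.6638] deg -38.0 score 60.6 grip [ 0.6298 -0.2685]
c pose [ 0.6117 -0.2714 -0.6455] deg -37.0 score 51.8 grip [ 0.6301 -0.2652]
```

View pics/w5.png

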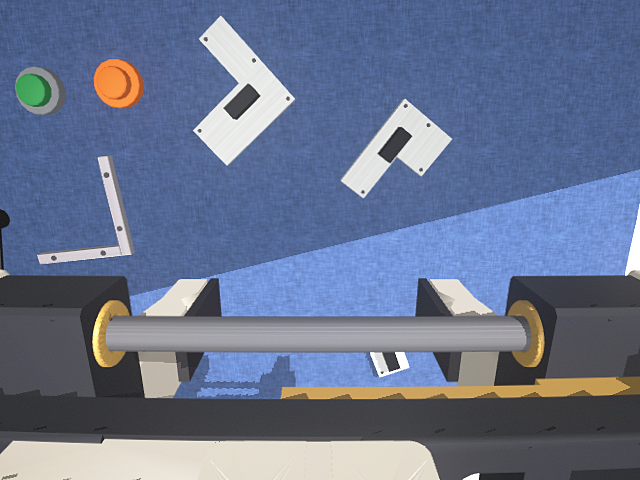

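The fit scores give the second L as module_b (60.6 against 51.8 for c), so c is absent. In w5, a's grip is at (242,101), b's grip is at (395,145) and d is partly hidden at (390,360). Now a planning helper, then the grasp of a.

```bash
cat > plan.py <<'E'
"plan.py x y z yawdeg : turn wz (mod 180 optional) then shift in tool axes AFTER the turn (mm), and BEFORE the turn"
import sys
from h import *
x,y,z,yaw=map(float,sys.argv[1:5])
s=st(); e=R.from_quat(s['eef_rot']).as_matrix(); cur=np.degrees(np.arctan2(e[1,0],e[0,0]))
wz=-((yaw-cur+180)%360-180)
d=np.array([x,y,z])-s['tcp_pos']
t=np.radians(yaw); X=np.array([np.cos(t),np.sin(t)]);Y=np.array([np.sin(t),-np.cos(t)])
print('yaw',round(cur,2),'wz',round(wz,2),'before',np.round(e.T@d*1e3,1),'after',np.round([X@d[:2]*1e3,Y@d[:2]*1e3,-d[2]*1e3],1), 'tilt deg',np.round(np.degrees([e[0,2],e[1,2]]),2),'q1,q6',np.round(np.degrees(np.array(s['joint_pos'])[[0,5]])))
E
python3 plan.py .6716 -.1164 .085 -48.1
```

```text
t 8.4 tcp [ 0.5725 -0.1919  0.2511] x [ 1.    -0.009  0.   ] y [-0.009 -1.    -0.   ] z [ 0.  0. -1.] F [-0.7 -0.   0.6] w 0.0875 g 0.0 q6 1.56
yaw -0.49 wz 47.61 before [ 98.4 -76.4 166.1] after [  10.  -124.2  166.1] tilt deg [0. 0.] q1,q6 [-0. 90.]
```

```bash

python3 -m creep '[[[0,0,0,16.4,-12.7,27.7,0.2],[0,0,0,16.4,-12.7,27.7,0.2],[0,0,0,16.4,-12.7,27.7,0.2],[0,0,0,16.4,-12.7,27.7,0.2],[0,0,0,16.4,-12.7,27.7,0.2],[0,0,0,16.4,-12.7,27.7,0.2],[0,0,6.8,0,0,0,0.2],[0,0,6.8,0,0,0,0.2]]]' >/dev/null
python3 -m creep '[[[0,0,6.8,0,0,0,0.2],[0,0,6.8,0,0,0,0.2],[0,0,6.8,0,0,0,0.2],[0,0,6.8,0,0,0,0.2],[0,0,6.8,0,0,0,0.2],[0,0,0,0,0,0,0.2],[0,0,0,0,0,0,0.2],[0,0,0,0,0,0,0.2]]]' >/dev/null
python3 plan.py .6716 -.1164 .032 -48.1
python3 snap.py w6
python3 - <<'E'
from h import *
c=dict(np.load('w6.npz')); print(c['position'])
E
```

```text
t 9.73 tcp [ 0.6716 -0.1168  0.0848] x [ 0.671 -0.742 -0.   ] y [-0.742 -0.671  0.   ] z [-0. -0. -1.] F [-0.9  0.1 -1.5] w 0.0527 g 0.0 q6 0.62
yaw -47.88 wz 0.22 before [-0.2 -0.3 52.8] after [-0.2 -0.3 52.8] tilt deg [-0. -0.] q1,q6 [ 6. 36.]
t 9.73 tcp [ 0.6716 -0.1168  0.0848] x [ 0.671 -0.742 -0.   ] y [-0.742 -0.671  0.   ] z [-0. -0. -1.] F [-0.9  0.1 -1.5] w 0.0527 g 0.0 q6 0.62
[ 0.72107582 -0.17045821  0.25685109]
```

View pics/w6.png

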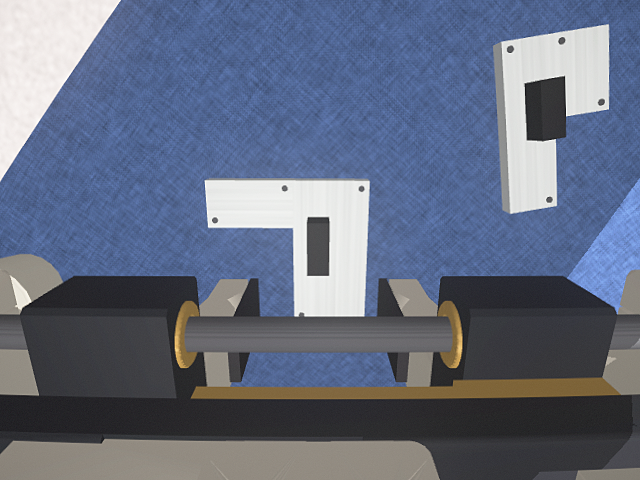

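w6 shows a's grip at (318,246), centred between the jaws and square to them. I'll descend and grip.

```bash

python3 -m creep '[[[0,0,0,0,0,13.2,0.2],[0,0,0,0,0,13.2,0.2],[0,0,0,0,0,13.2,0.2],[0,0,0,0,0,13.2,0.2],[0,0,0,0,0,0,0.2],[0,0,0,0,0,0,-1],[0,0,0,0,0,0,-1],[0,0,0,0,0,0,-1]]]' 35 >/dev/null
python3 -m creep '[[[0,0,0,0,0,0,-1],[0,0,0,0,0,0,-1],[0,0,0,0,0,0,-1],[0,0,0,0,0,0,-1],[0,0,0,0,0,0,-1],[0,0,0,0,0,0,-1],[0,0,0,0,0,0,-1],[0,0,0,0,0,0,-1]]]' 35
python3 -m creep '[[[0,0,0,0,0,-20,-1],[0,0,0,0,0,-20,-1],[0,0,0,0,0,-20,-1],[0,0,0,0,0,0,-1],[0,0,0,0,0,0,-1],[0,0,0,0,0,0,-1],[0,0,0,0,0,0,-1],[0,0,0,0,0,0,-1]]]' 35
python3 snap.py w7
python3 - <<'E'
from h import *
# corner target TCP for a with gaps
def tgt(k,gx,gy,yaw_off=0):
    C=np.array([.521,.036,.0965])
    x,y,_=GRIP[k]; ce=dict(a=(52.5,49.5))[k]
    return place(C,np.array([[x+ce[0]+gx,y+ce[1]+gy]])/1e3)[0]
print(tgt('a',8,8),tgt('a',0,0),'yaw',np.degrees(.0965)-90)
E
python3 plan.py .5663 .0825 .092 -84.5
```

```text
time: 11.12
tcp_pos: [0.6715, -0.1167, 0.032]
eef_rot: [0.913, -0.408, -0.0, 0.0]
contact_force: [0.9, 0.1, 0.2]
width: 0.0005
gripper_force: 0.0
time: 11.78
tcp_pos: [0.6709, -0.1167, 0.091]
eef_rot: [0.913, -0.408, -0.001, 0.0]
contact_force: [-0.2, -0.5, 0.4]
width: 0.0002
gripper_force: 0.0
t 11.78 tcp [ 0.6709 -0.1167  0.091 ] x [ 0.668 -0.744 -0.001] y [-0.744 -0.668  0.001] z [-0.002 -0.    -1.   ] F [-0.2 -0.5  0.4] w 0.0002 g 0.0 q6 0.62
[0.55663858 0.08817654] [0.54944661 0.07944296] yaw -84.47095727698756
t 11.83 tcp [ 0.671  -0.1167  0.0911] x [ 0.668 -0.744 -0.001] y [-0.744 -0.668  0.001] z [-0.002 -0.    -1.   ] F [-0.   0.1  0.2] w 0.0005 g 0.0 q6 0.62
yaw -48.11 wz 36.39 before [-218.2  -55.1   -0.8] after [-208.4   85.1   -0.9] tilt deg [-0.09 -0.  ] q1,q6 [ 6. 35.]
```

The jaws closed on nothing (width 0). I'll check where module a is relative to the tool.

```bash
python3 - <<'E'
from h import *
for f in ['w6','w7']:
    c=dict(np.load(f+'.npz'))
    print(f,proj(c,[[.6716,-.1164,.03],[.6716,-.1164,.085]]))
    fitmod(c,'a',(.68,-.11),.73)
    W=c['W'];
    for (u,v) in [(318,230),(318,262),(210,215),(340,190)]: print(W[v,u])
E
```

```text
w6 [[318.1415945  250.97656675]
 [318.34712297 286.21327647]]
a pose [ 0.6821 -0.0971  0.73  ] deg 41.8 score 43.7 grip [ 0.6732 -0.1171]
[ 0.6806146  -0.12623222  0.02985235]
[ 0.66654009 -0.11068078  0.02877189]
[ 0.73636278 -0.08276503  0.01092947]
[ 0.6848276  -0.15176432  0.01269848]
w7 [[317.22103672 247.18074659]
 [317.31214041 280.43126404]]
a pose [ 0.682  -0.0971  0.732 ] deg 41.9 score 35.0 grip [ 0.6732 -0.1172]
[ 0.6786673  -0.12501134  0.02964006]
[ 0.66453549 -0.1092676   0.02969255]
[ 0.73597255 -0.08138863  0.01240805]
[ 0.68262719 -0.15115287  0.01043607]
```

View pics/w7.png

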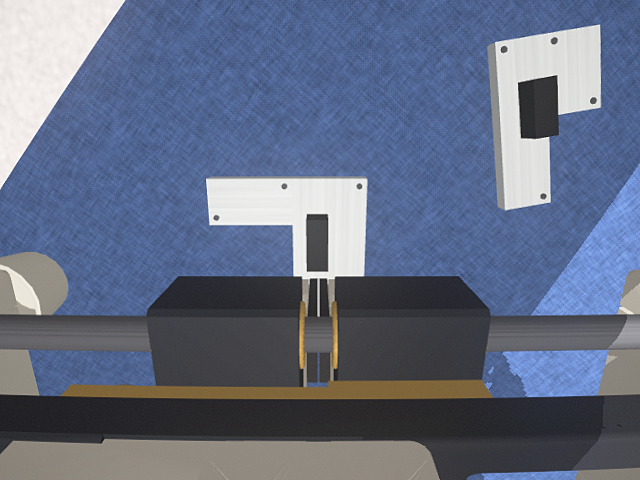

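```bash
python3 - <<'E'
from h import *
for f,T,yaw in [('w7',[.671,-.1167,.0911],-48.1),('w5',[.5725,-.1919,.2511],-.49),('w6',[.6716,-.1168,.0848],-47.9)]:
    c=dict(np.load(f+'.npz'));W=c['W']; t=np.radians(yaw); Rt=np.array([[np.cos(t),np.sin(t),0],[np.sin(t),-np.cos(t),0],[0,0,-1]])
    L=(W-np.array(T))@Rt*1e3   # tool coords
    for v in range(270,400,8): 
        for (u) in ([305,318,330] if f=='w7' else [205,215,435] if f=='w5' else [235,245,255,392]): print(f,v,u,np.round(L[v,u]),end=' ')
        print()
E
```

```text
w7 270 305 [-22.  -9.  79.] w7 270 318 [-16.  -0.  62.] w7 270 330 [-22.   8.  79.] 
w7 278 305 [-28.  -9.  80.] w7 278 318 [-28.  -0.  79.] w7 278 330 [-28.   8.  80.] 
w7 286 305 [ 11.  -6. -26.] w7 286 318 [-34.  -0.  80.] w7 286 330 [ 10.   5. -25.] 
w7 294 305 [ 11.  -5. -34.] w7 294 318 [-41.  -0.  80.] w7 294 330 [ 10.   4. -33.] 
w7 302 305 [  7.  -6. -34.] w7 302 318 [-47.  -0.  80.] w7 302 330 [  7.   4. -33.] 
w7 310 305 [ 33.  -4. -92.] w7 310 318 [-53.  -0.  80.] w7 310 330 [ 11.   4. -47.] 
w7 318 305 [ 32.  -4. -93.] w7 318 318 [ 32.  -1. -93.] w7 318 330 [ 32.   2. -93.] 
w7 326 305 [ 31.  -3. -96.] w7 326 318 [ 32.  -1. -97.] w7 326 330 [ 31.   2. -95.] 
w7 334 305 [ 30.  -3. -97.] w7 334 318 [ 30.  -1. -96.] w7 334 330 [ 30.   2. -97.] 
w7 342 305 [ 28.  -3. -97.] w7 342 318 [ 28.  -1. -98.] w7 342 330 [ 28.   2. -97.] 
w7 350 305 [ 26.  -3. -96.] w7 350 318 [ 26.  -1. -97.] w7 350 330 [ 26.   2. -97.] 
w7 358 305 [ 22.  -4. -94.] w7 358 318 [-100.   -0.   91.] w7 358 330 [  2.   3. -64.] 
w7 366 305 [  4.  -4. -72.] w7 366 318 [-108.   -0.   92.] w7 366 330 [ -1.  
[... 3150 characters left out ...]
 -61.] w6 358 245 [nan nan nan] w6 358 255 [-95. -48.  84.] w6 358 392 [ -5.  26. -54.] 
w6 366 235 [ -4. -28. -60.] w6 366 245 [ -9. -27. -52.] w6 366 255 [-102.  -49.   84.] w6 366 392 [ -8.  26. -53.] 
w6 374 235 [ -6. -28. -61.] w6 374 245 [-110.  -57.   85.] w6 374 255 [-110.  -49.   85.] w6 374 392 [-110.   57.   85.] 
w6 382 235 [-117.  -65.   84.] w6 382 245 [-118.  -57.   85.] w6 382 255 [-118.  -49.   85.] w6 382 392 [-117.   58.   85.] 
w6 390 235 [  23.  -17. -107.] w6 390 245 [  22.  -15. -106.] w6 390 255 [  22.  -13. -106.] w6 390 392 [  22.   14. -106.] 
w6 398 235 [  23.  -17. -109.] w6 398 245 [  22.  -15. -108.] w6 398 255 [  23.  -13. -109.] w6 398 392 [  23.   14. -110.]
```

Depth puts the fingertips about 14 mm behind the reported TCP instead of 17 mm ahead, so the jaws closed above the grip. I'll go lower and watch the force.

```bash

python3 -m creep '[[[0,0,0,0,0,0,0.2],[0,0,0,0,0,0,0.2],[0,0,0,0,0,0,0.2],[0,0,0,0,0,0,0.2],[0,0,0,0.5,0,20,0.2],[0,0,0,0,0,20,0.2],[0,0,0,0,0,20,0.2],[0,0,0,0,0,10,0.2]]]' 35 
python3 -m creep '[[[0,0,0,0,0,6,0.2],[0,0,0,0,0,5,0.2],[0,0,0,0,0,4,0.2],[0,0,0,0,0,2,0.2],[0,0,0,0,0,1.5,0.2],[0,0,0,0,0,0,0.2],[0,0,0,0,0,0,0.2],[0,0,0,0,0,0,0.2]]]' 35
python3 -m creep '[[[0,0,0,0,0,0,-1],[0,0,0,0,0,0,-1],[0,0,0,0,0,0,-1],[0,0,0,0,0,0,-1],[0,0,0,0,0,0,-1],[0,0,0,0,0,0,-1],[0,0,0,0,0,0,-1],[0,0,0,0,0,0,-1]]]' 35
```

```text
time: 12.5
tcp_pos: [0.6705, -0.117, 0.0196]
eef_rot: [0.913, -0.408, -0.001, 0.0]
contact_force: [-0.3, -0.5, -0.6]
width: 0.048
gripper_force: 0.0
time: 13.17
tcp_pos: [0.6722, -0.1171, 0.0041]
eef_rot: [0.913, -0.408, 0.0, -0.0]
contact_force: [0.5, 0.1, -0.1]
width: 0.0531
gripper_force: 0.0
time: 13.83
tcp_pos: [0.6719, -0.1171, 0.0035]
eef_rot: [0.913, -0.408, 0.0, -0.0]
contact_force: [0.6, 0.0, 0.2]
width: 0.0133
gripper_force: 35.0
```

Gripped. I'll lift and carry it to the corner, leaving an 8 mm gap to each fence.

```bash

python3 -m creep '[[[0,0,0,0,0,-10,-1],[0,0,0,0,0,-20,-1],[0,0,0,0,0,-20,-1],[0,0,0,0,0,0,-1],[0,0,0,0,0,0,-1],[0,0,0,0,0,0,-1],[0,0,0,0,0,0,-1],[0,0,0,0,0,0,-1]]]' 35
python3 plan.py .5566 .0882 .0535 -84.5; python3 snap.py w8
python3 - <<'E'
from h import *
c=dict(np.load('w8.npz'));s=monitor.get_state()
# in-hand pose: module top at z = .012+.05
import h
C=c['C'];sat=-(C.max(2).astype(np.float32)-C.min(2))
print(fit(sat,c,.062,MOD['a'],[.6805,-.0965,.73],da=.2,dr=.012,pad=.01,ignore=lambda G:gripign('a')(G)|(G[:,1]<-.035)|(abs(G[:,1]+.005)<.0)))
E
```

```text
time: 14.5
tcp_pos: [0.6711, -0.1171, 0.0525]
eef_rot: [0.913, -0.408, -0.001, 0.0]
contact_force: [-0.2, 0.2, -1.8]
width: 0.0136
gripper_force: 35.0
t 14.5 tcp [ 0.6711 -0.1171  0.0525] x [ 0.668 -0.744 -0.001] y [-0.744 -0.668  0.001] z [-0.002 -0.    -1.   ] F [-0.2  0.2 -1.8] w 0.0136 g 35.0 q6 0.62
yaw -48.11 wz 36.39 before [-229.3  -51.8   -0.8] after [-215.3   94.3   -1. ] tilt deg [-0.11 -0.  ] q1,q6 [ 6. 35.]
t 14.5 tcp [ 0.6711 -0.1171  0.0525] x [ 0.668 -0.744 -0.001] y [-0.744 -0.668  0.001] z [-0.002 -0.    -1.   ] F [-0.2  0.2 -1.8] w 0.0136 g 35.0 q6 0.62
(array([ 0.68739381, -0.1045691 ,  0.7484772 ]), np.float32(14.684408))
```

View pics/w8.png

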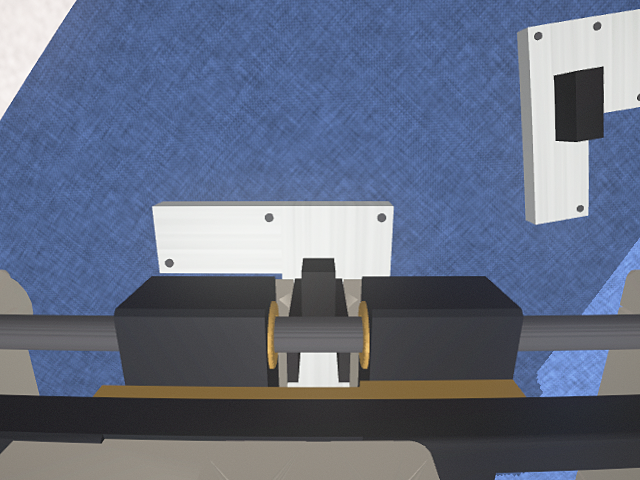

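w8: module a is held level, with its grip between the jaws at (318,290).

```bash

python3 -m creep '[[[0,0,6,0,0,0,-1],[0,0,6.1,0,0,0,-1],[0,0,6.1,0,0,0,-1],[0,0,6.1,0,0,0,-1],[0,0,6.1,0,0,0,-1],[0,0,6,0,0,0,-1],[0,0,0,-21.5,9.4,0,-1],[0,0,0,-21.5,9.4,0,-1]]]' 35 >/dev/null
python3 -m creep '[[[0,0,0,-21.5,9.4,0,-1],[0,0,0,-21.5,9.4,0,-1],[0,0,0,-21.5,9.4,0,-1],[0,0,0,-21.5,9.4,0,-1],[0,0,0,-21.5,9.4,0,-1],[0,0,0,-21.5,9.4,0,-1],[0,0,0,-21.5,9.4,0,-1],[0,0,0,-21.5,9.4,0,-1]]]' 35 >/dev/null
python3 -m creep '[[[0,0,0,0,0,0,-1],[0,0,0,0,0,0,-1],[0,0,0,0,0,0,-1],[0,0,0,0,0,0,-1],[0,0,0,0,0,0,-1],[0,0,0,0,0,0,-1],[0,0,0,0,0,0,-1],[0,0,0,0,0,0,-1]]]' 35
python3 plan.py .5566 .0882 .0535 -84.5; python3 snap.py w9
```

```text
time: 16.55
tcp_pos: [0.5578, 0.0875, 0.0535]
eef_rot: [0.74, -0.673, -0.0, 0.0]
contact_force: [0.5, -0.3, -1.7]
width: 0.0134
gripper_force: 35.0
t 16.55 tcp [0.5578 0.0875 0.0535] x [ 0.095 -0.995  0.   ] y [-0.995 -0.095  0.   ] z [-0. -0. -1.] F [ 0.5 -0.3 -1.7] w 0.0134 g 35.0 q6 -0.41
yaw -84.54 wz -0.04 before [-0.8  1.1 -0. ] after [-0.8  1.1 -0. ] tilt deg [-0.01 -0.  ] q1,q6 [ 29. -23.]
t 16.55 tcp [0.5578 0.0875 0.0535] x [ 0.095 -0.995  0.   ] y [-0.995 -0.095  0.   ] z [-0. -0. -1.] F [ 0.5 -0.3 -1.7] w 0.0134 g 35.0 q6 -0.41
```

View pics/w9.png

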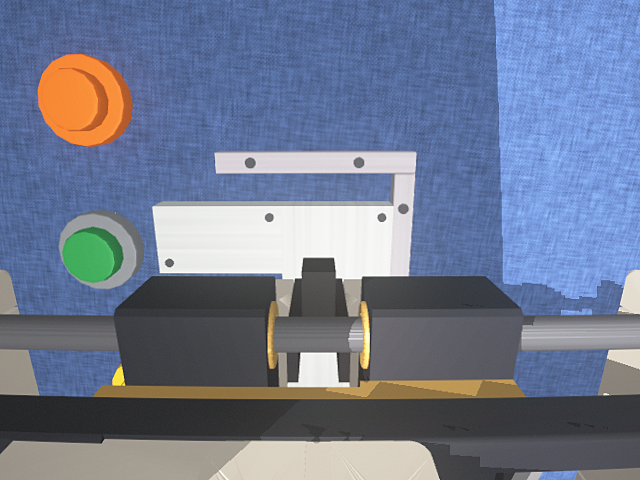

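w9 shows a above the stop, square to both fences, with the vertex at (405,163). I'll lower it and then push along tool +x and +y.

```bash

python3 -m creep '[[[0,0,0,0,0,13,-1],[0,0,0,0,0,13,-1],[0,0,0,0,0,12,-1],[0,0,0,0,0,7,-1],[0,0,0,0,0,4,-1],[0,0,0,0,0,0.5,-1],[0,0,0,0,0,0,-1],[0,0,0,0,0,0,-1]]]' 35
python3 -m creep '[[[0,0,0,2,2,0,-1],[0,0,0,2,2,0,-1],[0,0,0,1,1,0,-1],[0,0,0,1,1,0,-1],[0,0,0,0,0,0,-1],[0,0,0,0,0,0,-1],[0,0,0,0,0,0,-1],[0,0,0,0,0,0,-1]]]' 35
python3 -m creep '[[[0,0,0,0.5,0.5,0,-1],[0,0,0,0.5,0.5,0,-1],[0,0,0,0.5,0.5,0,-1],[0,0,0,0.5,0.5,0,-1],[0,0,0,0,0,0,-1],[0,0,0,0,0,0,-1],[0,0,0,0,0,0,-1],[0,0,0,0,0,0,-1]]]' 35
python3 plan.py .5494 .0794 .0035 -84.5
```

```text
time: 17.27
tcp_pos: [0.5581, 0.0881, 0.0045]
eef_rot: [0.74, -0.672, 0.0, -0.0]
contact_force: [0.8, 1.1, -1.2]
width: 0.0134
gripper_force: 35.0
time: 17.93
tcp_pos: [0.5524, 0.0814, 0.0041]
eef_rot: [0.74, -0.672, 0.0, -0.0]
contact_force: [-0.1, -0.1, -3.0]
width: 0.0136
gripper_force: 35.0
time: 18.6
tcp_pos: [0.5506, 0.0792, 0.0041]
eef_rot: [0.74, -0.672, 0.0, -0.0]
contact_force: [0.1, 0.4, -1.5]
width: 0.0136
gripper_force: 35.0
t 18.6 tcp [0.5506 0.0792 0.0041] x [ 0.096 -0.995 -0.   ] y [-0.995 -0.096 -0.   ] z [ 0.  0. -1.] F [ 0.1  0.4 -1.5] w 0.0136 g 35.0 q6 -0.4
yaw -84.51 wz -0.01 before [-0.3  1.1  0.6] after [-0.3  1.1  0.6] tilt deg [0. 0.] q1,q6 [ 28. -23.]
```

```bash

python3 -m creep '[[[0,0,0,0.3,0.4,0.6,-1],[0,0,0,0.3,0.4,0,-1],[0,0,0,0.3,0.4,0,-1],[0,0,0,0,0.4,0,-1],[0,0,0,0,0,0,-1],[0,0,0,0,0,0,-1],[0,0,0,0,0,0,-1],[0,0,0,0,0,0,-1]]]' 35
python3 -m creep '[[[0,0,0,0.4,0.4,0,-1],[0,0,0,0.4,0.4,0,-1],[0,0,0,0.4,0.4,0,-1],[0,0,0,0,0,0,-1],[0,0,0,0,0,0,-1],[0,0,0,0,0,0,-1],[0,0,0,0,0,0,-1],[0,0,0,0,0,0,-1]]]' 35
```

```text
time: 19.27
tcp_pos: [0.5493, 0.0784, 0.0036]
eef_rot: [0.74, -0.672, 0.0, -0.0]
contact_force: [1.6, 2.5, -2.7]
width: 0.0136
gripper_force: 35.0
time: 19.93
tcp_pos: [0.5493, 0.0782, 0.0039]
eef_rot: [0.74, -0.672, 0.0, -0.002]
contact_force: [1.3, 7.4, -2.9]
width: 0.0135
gripper_force: 35.0
```

```bash

python3 -m creep '[[[0,0,0,0,0.5,0,-1],[0,0,0,0,0.5,0,-1],[0,0,0,0,0,0,-1],[0,0,0,0,0,0,-1],[0,0,0,0,0,0,-1],[0,0,0,0,0,0,-1],[0,0,0,0,0,0,-1],[0,0,0,0,0,0,-1]]]' 35
python3 -m creep '[[[0,0,0,0,0.5,0,-1],[0,0,0,0,0.5,0,-1],[0,0,0,0,0,0,-1],[0,0,0,0,0,0,-1],[0,0,0,0,0,0,-1],[0,0,0,0,0,0,-1],[0,0,0,0,0,0,-1],[0,0,0,0,0,0,-1]]]' 35
```

```text
time: 20.6
tcp_pos: [0.5488, 0.0782, 0.004]
eef_rot: [0.74, -0.672, 0.001, -0.002]
contact_force: [3.3, 6.9, -2.6]
width: 0.0137
gripper_force: 35.0
time: 21.27
tcp_pos: [0.5487, 0.0782, 0.0041]
eef_rot: [0.74, -0.672, 0.001, -0.003]
contact_force: [6.1, 5.5, -5.3]
width: 0.0136
gripper_force: 35.0
```

Contact on both fences. I'll relieve the push, open, and check.

```bash

python3 -m creep '[[[0,0,0,-0.4,-0.8,0,-1],[0,0,0,-0.4,-0.6,0,-1],[0,0,0,0,0,0,0],[0,0,0,0,0,0,0],[0,0,0,0,0,0,0],[0,0,0,0,0,0,0],[0,0,0,0,0,0,0],[0,0,0,0,0,0,0]]]' 35
python3 -m creep '[[[0,0,0,0,0,-20,0],[0,0,0,0,0,-30,0],[0,0,0,0,0,-30,0],[0,0,0,0,0,-30,0],[0,0,0,0,0,-20,0],[0,0,0,0,0,0,0],[0,0,0,0,0,0,0],[0,0,0,0,0,0,0]]]' 35
python3 snap.py w10
cat > chk.py <<'E'
import sys
from h import *
c=dict(np.load(sys.argv[1]+'.npz'));k=sys.argv[2]
C=c['C'];sat=-(C.max(2).astype(np.float32)-C.min(2))
K=fit(sat,c,0.010,FEN,[.521,.036,.0965],da=.05,dr=.006,pad=.01,ignore=lambda G:inside(G,[(-2,110,-2,110)])&~inside(G,FEN))
m,_=fitmod(c,k,place(K[0],np.array([[float(sys.argv[3]),float(sys.argv[4])]])/1e3)[0],float(sys.argv[5]),dr=.012)
a=K[0][2];d=m[:2]-K[0][:2]; print('corner',K,'module in corner mm',1e3*np.array([np.cos(a)*d[0]+np.sin(a)*d[1],-np.sin(a)*d[0]+np.cos(a)*d[1]]),'dang',m[2]-a)
E
python3 chk.py w10 a 52.5 49.5 .0965
```

```text
time: 21.93
tcp_pos: [0.547, 0.0773, 0.0034]
eef_rot: [0.74, -0.672, -0.0, 0.0]
contact_force: [0.0, -0.5, -0.5]
width: 0.0428
gripper_force: 0.0
time: 22.6
tcp_pos: [0.5466, 0.0774, 0.1329]
eef_rot: [0.74, -0.673, -0.0, 0.0]
contact_force: [-1.2, 0.4, 0.1]
width: 0.0434
gripper_force: 0.0
t 22.6 tcp [0.5466 0.0774 0.1329] x [ 0.095 -0.995 -0.   ] y [-0.995 -0.095  0.001] z [-0.001  0.    -1.   ] F [-1.2  0.4  0.1] w 0.0434 g 0.0 q6 -0.4
a pose [ 0.5634  0.0833 -0.0526] deg -3.0 score 41.9 grip [0.5429 0.0754]
corner (array([0.52079857, 0.03494227, 0.09684678]), np.float32(53.725727)) module in corner mm [47.03713027 44.01002112] dang -0.1494798596438424
```

View pics/w10.png

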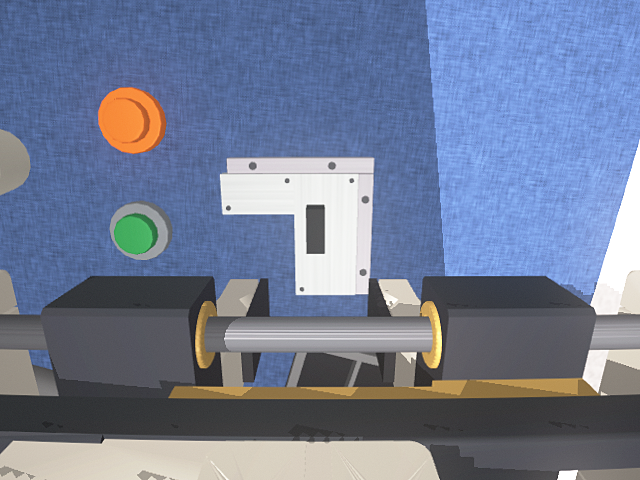

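w10 shows a flush against both fences (vertex (372,163), sides parallel) and released. The held TCP agrees with the predicted home pose to within 0.5 mm. Now I'll regrasp.

```bash

python3 -m creep '[[[0,0,0,-0.8,-2.3,30,0],[0,0,0,0,0,30,0],[0,0,0,0,0,30,0],[0,0,0,0,0,20,0],[0,0,0,0,0,12,0],[0,0,0,0,0,7,0],[0,0,0,0,0,0,0],[0,0,0,0,0,0,0]]]' 35
python3 -m creep '[[[0,0,0,0,0,0,-1],[0,0,0,0,0,0,-1],[0,0,0,0,0,0,-1],[0,0,0,0,0,0,-1],[0,0,0,0,0,0,-1],[0,0,0,0,0,0,-1],[0,0,0,0,0,0,-1],[0,0,0,0,0,0,-1]]]' 35
python3 -m creep '[[[0,0,0,0,0,-4,-1],[0,0,0,0,0,-10,-1],[0,0,0,0,0,-20,-1],[0,0,0,0,0,-20,-1],[0,0,0,0,0,0,-1],[0,0,0,0,0,0,-1],[0,0,0,0,0,0,-1],[0,0,0,0,0,0,-1]]]' 35
python3 plan.py .4331 .25 .0575 -99.94
```

```text
time: 23.32
tcp_pos: [0.5492, 0.0784, 0.004]
eef_rot: [0.74, -0.672, -0.0, 0.001]
contact_force: [1.2, -0.3, 1.0]
width: 0.0437
gripper_force: 0.0
time: 23.98
tcp_pos: [0.5495, 0.0786, 0.0049]
eef_rot: [0.74, -0.672, 0.0, -0.0]
contact_force: [-2.4, 0.6, 5.8]
width: 0.0137
gripper_force: 35.0
time: 24.65
tcp_pos: [0.5487, 0.0782, 0.0577]
eef_rot: [0.74, -0.673, -0.0, 0.001]
contact_force: [-0.2, 0.1, -2.7]
width: 0.0139
gripper_force: 35.0
t 24.65 tcp [0.5487 0.0782 0.0577] x [ 0.095 -0.995  0.   ] y [-0.995 -0.095  0.002] z [-0.001 -0.    -1.   ] F [-0.2  0.1 -2.7] w 0.0139 g 35.0 q6 -0.4
yaw -84.52 wz 15.42 before [-182.    98.7    0.3] after [-149.2  143.5    0.2] tilt deg [-0.08 -0.03] q1,q6 [ 28. -23.]
```

```bash

python3 -m creep '[[[0,0,5.1,0,0,0,-1],[0,0,5.2,0,0,0,-1],[0,0,5.1,0,0,0,-1],[0,0,0,-18.6,17.9,0,-1],[0,0,0,-18.6,17.9,0,-1],[0,0,0,-18.6,17.9,0,-1],[0,0,0,-18.6,17.9,0,-1],[0,0,0,-18.6,17.9,0,-1]]]' 35 >/dev/null
python3 -m creep '[[[0,0,0,-18.6,17.9,0,-1],[0,0,0,-18.6,17.9,0,-1],[0,0,0,-19,18.2,0,-1],[0,0,0,0,0,0,-1],[0,0,0,0,0,0,-1],[0,0,0,0,0,0,-1],[0,0,0,0,0,0,-1],[0,0,0,0,0,0,-1]]]' 35
python3 plan.py .4331 .25 .0575 -99.94;python3 snap.py w11
```

```text
time: 25.98
tcp_pos: [0.434, 0.2494, 0.0582]
eef_rot: [-0.643, 0.766, -0.0, -0.0]
contact_force: [0.7, -0.2, -1.3]
width: 0.0138
gripper_force: 35.0
t 25.98 tcp [0.434  0.2494 0.0582] x [-0.173 -0.985  0.001] y [-0.985  0.173  0.   ] z [-0.    -0.001 -1.   ] F [ 0.7 -0.2 -1.3] w 0.0138 g 35.0 q6 -1.09
yaw -99.97 wz -0.03 before [-0.4  1.   0.7] after [-0.4  1.   0.7] tilt deg [-0.03 -0.03] q1,q6 [ 52. -62.]
t 25.98 tcp [0.434  0.2494 0.0582] x [-0.173 -0.985  0.001] y [-0.985  0.173  0.   ] z [-0.    -0.001 -1.   ] F [ 0.7 -0.2 -1.3] w 0.0138 g 35.0 q6 -1.09
```

View pics/w11.png

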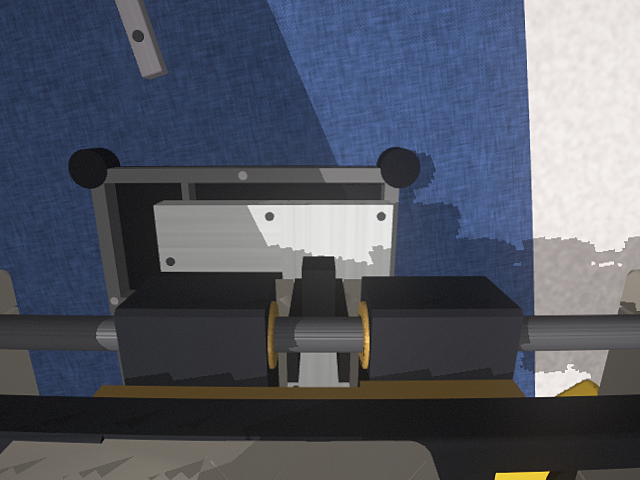

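w11 shows a level over the chassis, parallel to the rim, above bay_a. I've now viewed 13 pictures, so I'll check numerically and keep the last one for the green button. Descending.

```bash

python3 -m creep '[[[0,0,0,-0.4,0.9,10,-1],[0,0,0,0,0,13,-1],[0,0,0,0,0,10,-1],[0,0,0,0,0,4,-1],[0,0,0,0,0,2,-1],[0,0,0,0,0,1.5,-1],[0,0,0,0,0,1.5,-1],[0,0,0,0,0,0,-1]]]' 35
python3 -m creep '[[[0,0,0,0,0,1,-1],[0,0,0,0,0,1,-1],[0,0,0,0,0,1,-1],[0,0,0,0,0,1,-1],[0,0,0,0,0,0,-1],[0,0,0,0,0,0,-1],[0,0,0,0,0,0,-1],[0,0,0,0,0,0,-1]]]' 35
```

```text
time: 26.7
tcp_pos: [0.4332, 0.2509, 0.0167]
eef_rot: [-0.643, 0.766, 0.0, 0.0]
contact_force: [0.2, 0.5, -2.6]
width: 0.0132
gripper_force: 35.0
time: 27.37
tcp_pos: [0.433, 0.2508, 0.0125]
eef_rot: [-0.643, 0.765, -0.0, 0.0]
contact_force: [-0.7, 0.7, -2.4]
width: 0.0137
gripper_force: 35.0
```

It is already 7 mm into the bay with no side force. Continuing down, then release.

```bash

python3 -m creep '[[[0,0,0,0,0,1,-1],[0,0,0,0,0,1,-1],[0,0,0,0,0,1,-1],[0,0,0,0,0,1,-1],[0,0,0,0,0,0.5,-1],[0,0,0,0,0,0,-1],[0,0,0,0,0,0,-1],[0,0,0,0,0,0,-1]]]' 35
python3 -m creep '[[[0,0,0,0,0,0,0],[0,0,0,0,0,0,0],[0,0,0,0,0,0,0],[0,0,0,0,0,0,0],[0,0,0,0,0,-5,0],[0,0,0,0,0,-30,0],[0,0,0,0,0,-40,0],[0,0,0,0,0,-40,0]]]' 35
python3 -m creep '[[[0,0,0,0,0,-40,0],[0,0,0,0,0,-20,0],[0,0,0,0,0,0,0],[0,0,0,0,0,0,0],[0,0,0,0,0,0,0],[0,0,0,0,0,0,0],[0,0,0,0,0,0,0],[0,0,0,0,0,0,0]]]' 35
python3 snap.py w12
cat > seat.py <<'E'
"seat.py npz mod: seated module pose vs chassis, by fit on plane .016, plus top height from depth"
import sys
from h import *
c=dict(np.load(sys.argv[1]+'.npz'));k=sys.argv[2]
C=c['C'];CH=np.array([.4803,.2702,-.1735])
g=cv2.cvtColor(C,cv2.COLOR_BGR2GRAY).astype(np.float32)
b=place(CH,np.array([BAY[k]])/1e3)[0]
ig=gripign(k)
p,s=fit(g,c,.016,MOD[k],[b[0],b[1],CH[2]],da=.12,dr=.006,pad=.003,ignore=lambda G:ig(G))
print('dev mm',1e3*(p[:2]-b),'dang',p[2]-CH[2],'score',s)
r=rects(MOD[k]);G=np.concatenate([np.stack(np.meshgrid(np.linspace(x0+.004,x1-.004,9),np.linspace(y0+.004,y1-.004,9)),-1).reshape(-1,2) for x0,x1,y0,y1 in r]);G=G[~ig(G)]
P=place([*b,CH[2]],G); z=sample(c['W'][...,2].astype(np.float32),c,P,.016); ok=abs(z-.016)<.02
A=np.c_[P[ok]-P[ok].mean(0),np.ones(ok.sum())]; co=np.linalg.lstsq(A,z[ok],rcond=None)[0]
print('top z median',np.median(z[ok]),'tilt',co[:2],'n',ok.sum(),len(z))
R4=[(-85,85,73,78),(-85,85,-78,-73),(80,85,-75,75),(-85,-80,-75,75)]
G=np.stack(np.meshgrid(np.arange(-.085,.085,.004),np.arange(-.078,.078,.004)),-1).reshape(-1,2);G=G[inside(G,R4)]
z=sample(c['W'][...,2].astype(np.float32),c,place(CH,G),.016);print('rim z',np.median(z[abs(z-.016)<.01]))
E
python3 seat.py w12 a
```

```text
time: 28.03
tcp_pos: [0.433, 0.2508, 0.0088]
eef_rot: [-0.644, 0.765, -0.0, 0.0]
contact_force: [-4.5, -1.8, 12.7]
width: 0.0135
gripper_force: 35.0
time: 28.7
tcp_pos: [0.4323, 0.2499, 0.1239]
eef_rot: [-0.643, 0.765, -0.0, -0.001]
contact_force: [0.7, 1.3, -0.1]
width: 0.0437
gripper_force: 0.0
time: 29.37
tcp_pos: [0.4326, 0.2504, 0.182]
eef_rot: [-0.643, 0.766, -0.0, -0.001]
contact_force: [0.4, 0.4, 0.1]
width: 0.0438
gripper_force: 0.0
t 29.37 tcp [0.4326 0.2504 0.182 ] x [-0.172 -0.985  0.002] y [-0.985  0.172  0.001] z [-0.001 -0.002 -1.   ] F [0.4 0.4 0.1] w 0.0438 g 0.0 q6 -1.09
dev mm [-0.64538535  0.29152932] dang 0.0017606257637069467 score 108.78466796875
top z median 0.015187194 tilt [-0.0026844 -0.0024952] n 131 132
rim z 0.01530261
```

a is seated flush: deviation 0.7 mm, 0.002 rad, top level with the rim. Next is b, starting with a fresh look.

```bash
python3 plan.py .573 -.226 .19 -38
```

```text
t 29.42 tcp [0.4327 0.2505 0.1821] x [-0.172 -0.985  0.002] y [-0.985  0.172  0.001] z [-0.001 -0.001 -1.   ] F [0.3 0.8 1.2] w 0.0437 g 0.0 q6 -1.09
yaw -99.9 wz -61.9 before [ 445.3 -220.1   -7.4] after [403.9 289.1  -7.9] tilt deg [-0.06 -0.08] q1,q6 [ 53. -63.]
```

```bash

python3 -m creep '[[[0,0,0,29.7,-14.7,0,0],[0,0,0,29.7,-14.7,0,0],[0,0,0,29.7,-14.7,0,0],[0,0,0,29.7,-14.7,0,0],[0,0,0,29.7,-14.7,0,0],[0,0,0,29.7,-14.7,0,0],[0,0,0,29.7,-14.7,0,0],[0,0,0,29.7,-14.7,0,0]]]' >/dev/null
python3 -m creep '[[[0,0,0,29.7,-14.7,0,0],[0,0,0,29.7,-14.7,0,0],[0,0,0,29.7,-14.7,0,0],[0,0,0,29.7,-14.7,0,0],[0,0,0,29.7,-14.7,0,0],[0,0,0,29.7,-14.7,0,0],[0,0,0,29.7,-14.7,0,0],[0,0,-6.9,0,0,0,0]]]' >/dev/null
python3 -m creep '[[[0,0,-6.9,0,0,0,0],[0,0,-6.9,0,0,0,0],[0,0,-6.9,0,0,0,0],[0,0,-6.9,0,0,0,0],[0,0,-6.9,0,0,0,0],[0,0,-6.9,0,0,0,0],[0,0,-6.9,0,0,0,0],[0,0,-6.7,0,0,0,0]]]' >/dev/null
python3 -m creep '[[[0,0,0,0,0,0,0],[0,0,0,0,0,0,0],[0,0,0,0,0,0,0],[0,0,0,0,0,0,0],[0,0,0,0,0,0,0],[0,0,0,0,0,0,0],[0,0,0,0,0,0,0],[0,0,0,0,0,0,0]]]' >/dev/null
python3 snap.py w13; python3 - <<'E'
from h import *
c=dict(np.load('w13.npz'))
for k in 'bc':
    p,_=fitmod(c,k,(.614,-.2726),-.65,dr=.05); print(proj(c,[[*p[:2],.012]]))
E
```

```text
t 32.08 tcp [ 0.5736 -0.226   0.183 ] x [ 0.788 -0.616  0.   ] y [-0.616 -0.788 -0.   ] z [ 0. -0. -1.] F [-0.3 -0.3  0.3] w 0.0437 g 0.0 q6 0.97
b pose [ 0.6138 -0.2733 -0.6608] deg -37.9 score 63.5 grip [ 0.6297 -0.2692]
[[332.77583277 142.46004083]]
c pose [ 0.6108 -0.2714 -0.6426] deg -36.8 score 54.5 grip [ 0.6292 -0.2652]
[[333.11718603 146.61568434]]
```

```bash

python3 -m creep '[[[0,0,0,17.7,-0.1,30,0],[0,0,0,17.7,-0.1,30,0],[0,0,0,17.6,-0.2,30,0],[0,0,0,17.6,-0.2,30,0],[0,0,0,0,0,0,0],[0,0,0,0,0,0,0],[0,0,0,0,0,0,0],[0,0,0,0,0,0,0]]]' >/dev/null
python3 plan.py .6296 -.269 .0038 -37.9; python3 snap.py w14; python3 - <<'E'
from h import *
c=dict(np.load('w14.npz')); fitmod(c,'b',(.614,-.2726),-.66,dr=.02)
E
```

```text
t 32.8 tcp [ 0.6303 -0.269   0.0649] x [ 0.788 -0.615  0.002] y [-0.615 -0.788 -0.001] z [ 0.003 -0.001 -1.   ] F [-0.2  0.8  0.9] w 0.0437 g 0.0 q6 1.03
yaw -37.98 wz -0.08 before [-0.7  0.5 61.1] after [-0.5  0.5 61.1] tilt deg [ 0.15 -0.04] q1,q6 [-7. 59.]
t 32.8 tcp [ 0.6303 -0.269   0.0649] x [ 0.788 -0.615  0.002] y [-0.615 -0.788 -0.001] z [ 0.003 -0.001 -1.   ] F [-0.2  0.8  0.9] w 0.0437 g 0.0 q6 1.03
b pose [ 0.615  -0.2741 -0.6594] deg -37.8 score 37.8 grip [ 0.6309 -0.2699]
```

```bash

python3 -m creep '[[[0,0,0,0,0.2,20,0],[0,0,0,0,0,20,0],[0,0,0,0,0,12,0],[0,0,0,0,0,6,0],[0,0,0,0,0,3,0],[0,0,0,0,0,0,0],[0,0,0,0,0,0,0],[0,0,0,0,0,0,-1]]]' 35
python3 -m creep '[[[0,0,0,0,0,0,-1],[0,0,0,0,0,0,-1],[0,0,0,0,0,0,-1],[0,0,0,0,0,0,-1],[0,0,0,0,0,0,-1],[0,0,0,0,0,0,-1],[0,0,0,0,0,0,-1],[0,0,0,0,0,0,-1]]]' 35
python3 -m creep '[[[0,0,0,0,0,-10,-1],[0,0,0,0,0,-20,-1],[0,0,0,0,0,-20,-1],[0,0,0,0,0,0,-1],[0,0,0,0,0,0,-1],[0,0,0,0,0,0,-1],[0,0,0,0,0,0,-1],[0,0,0,0,0,0,-1]]]' 35
python3 - <<'E'
from h import *
x,y,_=GRIP['b']
for g in (8,0): print(place(np.array([.5208,.0352,.0967]),np.array([[52.5+x+g,32.5+y+g]])/1e3))
E
python3 plan.py .5848 .0945 .0535 5.5
```

```text
time: 33.52
tcp_pos: [0.6302, -0.2693, 0.0031]
eef_rot: [0.946, -0.325, 0.001, -0.0]
contact_force: [-0.6, -0.4, -0.1]
width: 0.0408
gripper_force: 0.0
time: 34.18
tcp_pos: [0.6295, -0.2692, 0.0021]
eef_rot: [0.946, -0.326, 0.0, 0.0]
contact_force: [-1.6, 0.3, 3.0]
width: 0.0134
gripper_force: 35.0
time: 34.85
tcp_pos: [0.6287, -0.269, 0.0508]
eef_rot: [0.945, -0.326, -0.001, 0.0]
contact_force: [0.2, 0.3, -2.6]
width: 0.0135
gripper_force: 35.0
[[0.58580525 0.09525679]]
[[0.57861502 0.08652177]]
t 34.85 tcp [ 0.6287 -0.269   0.0508] x [ 0.788 -0.616 -0.002] y [-0.616 -0.788  0.001] z [-0.002  0.    -1.   ] F [ 0.2  0.3 -2.6] w 0.0135 g 35.0 q6 1.03
yaw -38.01 wz -43.51 before [-258.4 -259.3   -2.4] after [  -8.8 -366.    -2.7] tilt deg [-0.11  0.03] q1,q6 [-7. 59.]
```

```bash

python3 -m creep '[[[0,0,-6.2,0,0,-3,-1],[0,0,-6.2,0,0,0,-1],[0,0,-6.2,0,0,0,-1],[0,0,-6.2,0,0,0,-1],[0,0,-6.2,0,0,0,-1],[0,0,-6.2,0,0,0,-1],[0,0,-6.3,0,0,0,-1],[0,0,0,-0.7,-20,0,-1]]]' 35 >/dev/null
python3 -m creep '[[[0,0,0,-0.7,-30,0,-1],[0,0,0,-0.7,-30,0,-1],[0,0,0,-0.7,-30,0,-1],[0,0,0,-0.7,-30,0,-1],[0,0,0,-0.7,-30,0,-1],[0,0,0,-0.7,-30,0,-1],[0,0,0,-0.7,-30,0,-1],[0,0,0,-0.7,-30,0,-1]]]' 35 >/dev/null
python3 -m creep '[[[0,0,0,-0.7,-30,0,-1],[0,0,0,-0.7,-30,0,-1],[0,0,0,-0.7,-30,0,-1],[0,0,0,0,-17,0,-1],[0,0,0,0,0,0,-1],[0,0,0,0,0,0,-1],[0,0,0,0,0,0,-1],[0,0,0,0,0,0,-1]]]' 35
python3 plan.py .5858 .0953 .0025 5.5
```

```text
time: 36.85
tcp_pos: [0.5857, 0.0944, 0.0546]
eef_rot: [0.999, 0.047, -0.0, 0.0]
contact_force: [-0.0, 0.2, -1.7]
width: 0.0135
gripper_force: 35.0
t 36.85 tcp [0.5857 0.0944 0.0546] x [ 0.995  0.095 -0.001] y [ 0.095 -0.995  0.   ] z [-0.001 -0.    -1.   ] F [-0.   0.2 -1.7] w 0.0135 g 35.0 q6 1.18
yaw 5.45 wz -0.05 before [ 0.2 -0.9 52.1] after [ 0.2 -0.9 52.1] tilt deg [-0.04 -0.02] q1,q6 [28. 67.]
```

```bash

python3 -m creep '[[[0,0,0,0,0,13,-1],[0,0,0,0,0,13,-1],[0,0,0,0,0,12,-1],[0,0,0,0,0,7,-1],[0,0,0,0,0,4,-1],[0,0,0,0,0,2,-1],[0,0,0,0,0,0,-1],[0,0,0,0,0,0,-1]]]' 35
python3 -m creep '[[[0,0,0,-2,2,0,-1],[0,0,0,-2,2,0,-1],[0,0,0,-2,1,0,-1],[0,0,0,-1,1,0,-1],[0,0,0,-0.5,0.5,0,-1],[0,0,0,0,0,0,-1],[0,0,0,0,0,0,-1],[0,0,0,0,0,0,-1]]]' 35
python3 -m creep '[[[0,0,0,-0.5,0.5,0,-1],[0,0,0,-0.5,0.5,0,-1],[0,0,0,-0.5,0.5,0,-1],[0,0,0,0,0,0,-1],[0,0,0,0,0,0,-1],[0,0,0,0,0,0,-1],[0,0,0,0,0,0,-1],[0,0,0,0,0,0,-1]]]' 35
```

```text
time: 37.52
tcp_pos: [0.5863, 0.0953, 0.0044]
eef_rot: [0.999, 0.048, 0.0, -0.0]
contact_force: [-0.2, -0.4, -2.3]
width: 0.0137
gripper_force: 35.0
time: 38.18
tcp_pos: [0.5792, 0.0882, 0.004]
eef_rot: [0.999, 0.048, 0.0, -0.0]
contact_force: [0.9, 0.4, -3.2]
width: 0.0135
gripper_force: 35.0
time: 38.85
tcp_pos: [0.5781, 0.0867, 0.0041]
eef_rot: [0.999, 0.048, 0.0, -0.0]
contact_force: [1.3, -0.4, -2.1]
width: 0.0136
gripper_force: 35.0
```

```bash

python3 -m creep '[[[0,0,0,0,0,0.8,-1],[0,0,0,-0.5,0.5,0,-1],[0,0,0,-0.5,0.5,0,-1],[0,0,0,-0.5,0.5,0,-1],[0,0,0,0,0,0,-1],[0,0,0,0,0,0,-1],[0,0,0,0,0,0,-1],[0,0,0,0,0,0,-1]]]' 35
python3 -m creep '[[[0,0,0,-0.5,0.5,0,-1],[0,0,0,-0.5,0.5,0,-1],[0,0,0,0,0,0,-1],[0,0,0,0,0,0,-1],[0,0,0,0,0,0,-1],[0,0,0,0,0,0,-1],[0,0,0,0,0,0,-1],[0,0,0,0,0,0,-1]]]' 35
```

```text
time: 39.52
tcp_pos: [0.5781, 0.0861, 0.0038]
eef_rot: [0.999, 0.048, 0.002, -0.001]
contact_force: [4.9, 4.7, -2.6]
width: 0.0137
gripper_force: 35.0
time: 40.18
tcp_pos: [0.5781, 0.0859, 0.0039]
eef_rot: [0.999, 0.048, 0.003, -0.001]
contact_force: [5.6, 6.9, -3.8]
width: 0.0135
gripper_force: 35.0
```

Contact on both fences. Relieve, release, lift, and check numerically.

```bash

python3 -m creep '[[[0,0,0,0.6,-0.6,0,-1],[0,0,0,0.7,-0.7,0,-1],[0,0,0,0,0,0,0],[0,0,0,0,0,0,0],[0,0,0,0,0,0,0],[0,0,0,0,0,0,0],[0,0,0,0,0,0,0],[0,0,0,0,0,0,0]]]' 35
python3 -m creep '[[[0,0,0,0,0,-20,0],[0,0,0,-10,0,-30,0],[0,0,0,-20,0,-40,0],[0,0,0,-20,0,-36,0],[0,0,0,-10,0,-20,0],[0,0,0,0,0,0,0],[0,0,0,0,0,0,0],[0,0,0,0,0,0,0]]]' 35
python3 snap.py w15
cat > home.py <<'E'
import sys
from h import *
c=dict(np.load(sys.argv[1]+'.npz'));k=sys.argv[2]; K=np.array([.5208,.0352,.0967]); yaw=float(sys.argv[3]) if len(sys.argv)>3 else 0
C=c['C'];sat=-(C.max(2).astype(np.float32)-C.min(2))
r=rects(MOD[k]);hx,hy=r[:,1].max(),r[:,3].max(); ce=(hx,hy)
b=place(K,np.array([ce]))[0]; ig=gripign(k)
p,s=fit(sat,c,.012,MOD[k],[*b,K[2]],da=.1,dr=.008,pad=.01,ignore=lambda G:ig(G)|(G[:,0]<-hx)|(G[:,1]<-hy))
print('dev mm (world)',1e3*(p[:2]-b),'dang',p[2]-K[2],'score',s)
G=np.stack(np.meshgrid(np.arange(-hx,hx,.004),np.arange(-hy,hy,.004)),-1).reshape(-1,2);G=G[inside(G,MOD[k],-.004)&~ig(G)]
z=sample(c['W'][...,2].astype(np.float32),c,place([*b,K[2]],G),.012); ok=abs(z-.012)<.01; print('top z',np.median(z[ok]),ok.sum())
E
python3 home.py w15 b
```

```text
time: 40.85
tcp_pos: [0.5763, 0.085, 0.0031]
eef_rot: [0.999, 0.048, -0.0, 0.0]
contact_force: [0.3, 0.4, -0.2]
width: 0.0426
gripper_force: 0.0
time: 41.52
tcp_pos: [0.518, 0.0795, 0.1462]
eef_rot: [0.999, 0.048, -0.0, -0.0]
contact_force: [-0.1, -1.1, -0.2]
width: 0.0439
gripper_force: 0.0
t 41.52 tcp [0.518  0.0795 0.1462] x [ 0.995  0.096 -0.   ] y [ 0.096 -0.995 -0.   ] z [-0.  0. -1.] F [-0.1 -1.1 -0.2] w 0.0439 g 0.0 q6 1.14
dev mm (world) [0.10169979 0.89007195] dang -0.00041150281762090957 score 60.590343
top z 0.011351335 119
```

b is home (within 1 mm, 0.0004 rad, flat). Regrasp.

```bash

python3 -m creep '[[[0,0,0,15,-0.9,20,0],[0,0,0,15,0,20,0],[0,0,0,15,0,20,0],[0,0,0,15.5,0,20,0],[0,0,0,0,0,20,0],[0,0,0,0,0,0,0],[0,0,0,0,0,0,0],[0,0,0,0,0,0,0]]]' >/dev/null
python3 plan.py .5782 .0862 .0035 5.5
```

```text
t 42.23 tcp [0.5783 0.0861 0.0464] x [ 0.995  0.096 -0.001] y [ 0.096 -0.995  0.001] z [-0.001 -0.001 -1.   ] F [-0.3  0.6  0.1] w 0.0437 g 0.0 q6 1.18
yaw 5.5 wz 0.0 before [-0.1 -0.2 42.9] after [-0.1 -0.1 42.9] tilt deg [-0.05 -0.04] q1,q6 [28. 68.]
```

```bash

python3 -m creep '[[[0,0,0,0,0,20,0],[0,0,0,0,0,13,0],[0,0,0,0,0,6,0],[0,0,0,0,0,3.5,0],[0,0,0,0,0,0,0],[0,0,0,0,0,0,0],[0,0,0,0,0,0,-1],[0,0,0,0,0,0,-1]]]' 35
python3 -m creep '[[[0,0,0,0,0,0,-1],[0,0,0,0,0,0,-1],[0,0,0,0,0,0,-1],[0,0,0,0,0,0,-1],[0,0,0,0,0,0,-1],[0,0,0,0,0,-5,-1],[0,0,0,0,0,-25,-1],[0,0,0,0,0,-25,-1]]]' 35
python3 -m creep '[[[0,0,0,0,0,0,-1],[0,0,0,0,0,0,-1],[0,0,0,0,0,0,-1],[0,0,0,0,0,0,-1],[0,0,0,0,0,0,-1],[0,0,0,0,0,0,-1],[0,0,0,0,0,0,-1],[0,0,0,0,0,0,-1]]]' 35
python3 plan.py .476 .3207 .0585 -9.94
python3 - <<'E'
from h import *
c=dict(np.load('w3.npz'));W=c['W'];C=c['C'].astype(int)
m=(C[...,1]-C[...,0]>60)&(C[...,2]>120)&(W[...,2]>.02)&(W[...,1]>.25)
P=W[m]; print(len(P)); 
for f in (0,1): print('max/min',f,P[P[:,f].argmax()],P[P[:,f].argmin()])
E
```

```text
time: 42.9
tcp_pos: [0.579, 0.0865, 0.0048]
eef_rot: [0.999, 0.048, 0.001, -0.0]
contact_force: [0.6, 0.4, 0.0]
width: 0.0356
gripper_force: 0.0
time: 43.57
tcp_pos: [0.5771, 0.0857, 0.0582]
eef_rot: [0.999, 0.048, -0.002, 0.001]
contact_force: [0.7, 0.5, -2.5]
width: 0.0137
gripper_force: 35.0
time: 44.23
tcp_pos: [0.5782, 0.0862, 0.0585]
eef_rot: [0.999, 0.048, -0.0, 0.0]
contact_force: [0.1, 0.2, -2.3]
width: 0.0137
gripper_force: 35.0
t 44.23 tcp [0.5782 0.0862 0.0585] x [ 0.995  0.096 -0.001] y [ 0.096 -0.995  0.   ] z [-0.001 -0.    -1.   ] F [ 0.1  0.2 -2.3] w 0.0137 g 35.0 q6 1.18
yaw 5.5 wz 15.44 before [ -79.3 -243.2   -0. ] after [-141.2 -213.3    0. ] tilt deg [-0.04 -0.02] q1,q6 [28. 68.]
2899
max/min 0 [0.44945075 0.31729805 0.33594844] [0.27773464 0.3811533  0.0214006 ]
max/min 1 [0.36255945 0.5020163  0.03058193] [0.43980916 0.31614591 0.35390733]
```

```bash

python3 -m creep '[[[0,0,5.1,0,0,0,-1],[0,0,5.2,0,0,0,-1],[0,0,5.1,0,0,0,-1],[0,0,0,-15.7,-23.7,0,-1],[0,0,0,-15.7,-23.7,0,-1],[0,0,0,-15.7,-23.7,0,-1],[0,0,0,-15.7,-23.7,0,-1],[0,0,0,-15.7,-23.7,0,-1]]]' 35 >/dev/null
python3 -m creep '[[[0,0,0,-15.7,-23.7,0,-1],[0,0,0,-15.7,-23.7,0,-1],[0,0,0,-15.7,-23.7,0,-1],[0,0,0,-15.6,-23.7,0,-1],[0,0,0,0,0,0,-1],[0,0,0,0,0,0,-1],[0,0,0,0,0,0,-1],[0,0,0,0,0,0,-1]]]' 35
python3 plan.py .476 .3207 .0175 -9.94; python3 - <<'E'
from h import *
c=dict(np.load('w3.npz'));W=c['W'];C=c['C'].astype(int)
m=(C[...,1]-C[...,0]>60)&(C[...,2]>120)&(W[...,2]>.02)&(W[...,2]<.05)&(W[...,1]>.25)
P=W[m]
for f in (0,1): print('max/min',f,P[P[:,f].argmax()],P[P[:,f].argmin()])
E
```

```text
time: 45.57
tcp_pos: [0.4761, 0.3199, 0.0587]
eef_rot: [0.996, -0.087, -0.0, 0.0]
contact_force: [-0.5, -0.5, -2.4]
width: 0.0133
gripper_force: 35.0
t 45.57 tcp [0.4761 0.3199 0.0587] x [ 0.985 -0.173 -0.   ] y [-0.173 -0.985  0.001] z [-0. -0. -1.] F [-0.5 -0.5 -2.4] w 0.0133 g 35.0 q6 0.46
yaw -9.94 wz -0.0 before [-0.2 -0.8 41.2] after [-0.2 -0.8 41.2] tilt deg [-0.02 -0.03] q1,q6 [53. 27.]
max/min 0 [0.39431213 0.4404101  0.03174737] [0.27773464 0.3811533  0.0214006 ]
max/min 1 [0.36255945 0.5020163  0.03058193] [0.28001447 0.38109484 0.02087641]
```

```bash

python3 -m creep '[[[0,0,0,0,-0.4,10,-1],[0,0,0,0,0,13,-1],[0,0,0,0,0,10,-1],[0,0,0,0,0,4,-1],[0,0,0,0,0,2,-1],[0,0,0,0,0,1.5,-1],[0,0,0,0,0,1,-1],[0,0,0,0,0,0,-1]]]' 35
python3 -m creep '[[[0,0,0,0,0,1,-1],[0,0,0,0,0,1,-1],[0,0,0,0,0,1,-1],[0,0,0,0,0,1,-1],[0,0,0,0,0,0.5,-1],[0,0,0,0,0,0,-1],[0,0,0,0,0,0,-1],[0,0,0,0,0,0,-1]]]' 35
```

```text
time: 46.23
tcp_pos: [0.4763, 0.3212, 0.0176]
eef_rot: [0.996, -0.086, 0.0, -0.0]
contact_force: [0.1, 0.5, -1.9]
width: 0.0132
gripper_force: 35.0
time: 46.9
tcp_pos: [0.4761, 0.3211, 0.013]
eef_rot: [0.996, -0.086, 0.0, -0.0]
contact_force: [-0.4, -1.2, -3.6]
width: 0.0137
gripper_force: 35.0
```

```bash

python3 -m creep '[[[0,0,0,0,0,1,-1],[0,0,0,0,0,1,-1],[0,0,0,0,0,1,-1],[0,0,0,0,0,1,-1],[0,0,0,0,0,0.6,-1],[0,0,0,0,0,0,-1],[0,0,0,0,0,0,-1],[0,0,0,0,0,0,-1]]]' 35
python3 -m creep '[[[0,0,0,0,0,0,0],[0,0,0,0,0,0,0],[0,0,0,0,0,0,0],[0,0,0,0,0,0,0],[0,0,0,0,0,-5,0],[0,0,0,0,0,-30,0],[0,0,0,0,0,-40,0],[0,0,0,0,0,-40,0]]]' 35
python3 -m creep '[[[0,0,0,-30,0,-25,0],[0,0,0,-20,0,-25,0],[0,0,0,0,0,0,0],[0,0,0,0,0,0,0],[0,0,0,0,0,0,0],[0,0,0,0,0,0,0],[0,0,0,0,0,0,0],[0,0,0,0,0,0,0]]]' 35
python3 snap.py w16; python3 seat.py w16 b; python3 seat.py w16 a;python3 plan.py .34 -.247 .183 18
```

```text
time: 47.57
tcp_pos: [0.4764, 0.3212, 0.0087]
eef_rot: [0.996, -0.086, 0.0, -0.0]
contact_force: [1.8, -1.2, 3.6]
width: 0.0135
gripper_force: 35.0
time: 48.23
tcp_pos: [0.4754, 0.3203, 0.1242]
eef_rot: [0.996, -0.086, -0.001, 0.001]
contact_force: [0.4, 1.5, -0.0]
width: 0.0436
gripper_force: 0.0
time: 48.9
tcp_pos: [0.4269, 0.3292, 0.1722]
eef_rot: [0.996, -0.087, -0.0, 0.001]
contact_force: [-0.3, -0.3, -0.2]
width: 0.0439
gripper_force: 0.0
t 48.9 tcp [0.4269 0.3292 0.1722] x [ 0.985 -0.173 -0.001] y [-0.173 -0.985  0.002] z [-0.001 -0.002 -1.   ] F [-0.3 -0.3 -0.2] w 0.0439 g 0.0 q6 0.38
dev mm [0.54001805 1.21602372] dang -6.692466851399015e-05 score 59.65667724609375
top z median 0.015440707 tilt [-0.00134094 -0.00246527] n 109 111
rim z 0.01547883
dev mm [-0.68859482  0.50266977] dang 5.610586051010835e-05 score 92.91786
top z median 0.015460683 tilt [0.00123453 0.0009876 ] n 131 132
rim z 0.01547883
t 48.95 tcp [0.4269 0.3292 0.1724] x [ 0.985 -0.173 -0.001] y [-0.173 -0.985  0.002] z [-0.001 -0.002 -1.   ] F [ 0.5 -0.1 -0.6] w 0.0438 g 0.0 q6 0.38
yaw -9.94 wz -27.94 before [ 13.8 582.6  -9.6] after [-260.7  521.2  -10.6] tilt deg [-0.06 -0.09] q1,q6 [58. 22.]
```

b is seated flush and a is undisturbed. Next is d, travelling wide around the base.

```bash

python3 -m creep '[[[0,0,0,14.3,34.6,0,0],[0,0,0,14.3,34.6,0,0],[0,0,0,14.3,34.6,0,0],[0,0,0,14.3,34.6,0,0],[0,0,0,14.3,34.6,0,0],[0,0,0,14.3,34.6,0,0],[0,0,0,14.3,34.6,0,0],[0,0,0,14.3,34.6,0,0]]]' >/dev/null
python3 -m creep '[[[0,0,0,14.3,34.6,0,0],[0,0,0,-12.9,35.8,0,0],[0,0,0,-12.9,35.8,0,0],[0,0,0,-12.9,35.8,0,0],[0,0,0,-12.9,35.8,0,0],[0,0,0,-12.9,35.8,0,0],[0,0,0,-12.9,35.8,0,0],[0,0,0,-12.9,35.8,0,0]]]' >/dev/null
python3 -m creep '[[[0,0,0,-12.9,35.8,0,0],[0,0,0,-12.9,35.8,0,0],[0,0,-7,0,0,0,0],[0,0,-7,0,0,0,0],[0,0,-7,0,0,0,0],[0,0,-7,0,0,0,0],[0,0,0,0,0,0,0],[0,0,0,0,0,0,0]]]' >/dev/null
python3 -m creep '[[[0,0,0,0,0,0,0],[0,0,0,0,0,0,0],[0,0,0,0,0,0,0],[0,0,0,0,0,0,0],[0,0,0,0,0,0,0],[0,0,0,0,0,0,0],[0,0,0,0,0,0,0],[0,0,0,0,0,0,0]]]' >/dev/null
python3 snap.py w17; python3 - <<'E'
from h import *
c=dict(np.load('w17.npz'))
for a in (-1.23,1.91): print(proj(c,[[*fitmod(c,'d',(.385,-.274),a,dr=.05)[0][:2],.012]]))
W=c['W'];C=c['C'].max(2)
m=(W[...,2]>.024)&(W[...,2]<.036)&(abs(W[...,0]-.39)<.07)&(abs(W[...,1]+.275)<.07)
print('grip from depth',m.sum(),np.median(W[m],0)); m2=(W[...,2]>.007)&(W[...,2]<.018)&(abs(W[...,0]-.39)<.07)&(abs(W[...,1]+.275)<.07); print(m2.sum(),W[m2].mean(0))
r=cv2.minAreaRect((W[m][:,:2]*1e3).astype(np.float32));print(r)
E
```

```text
t 51.62 tcp [ 0.3303 -0.2966  0.1733] x [0.951 0.311 0.   ] y [ 0.311 -0.951  0.   ] z [ 0. -0. -1.] F [ 0.6 -0.1  0.6] w 0.0439 g 0.0 q6 2.17
d pose [ 0.386  -0.2727 -1.2163] deg -69.7 score 54.6 grip [ 0.3867 -0.2746]
[[312.08868268 143.87350957]]
d pose [ 0.3846 -0.2718  1.9232] deg 110.2 score 54.6 grip [ 0.3839 -0.2699]
[[310.47729068 145.1651049 ]]
grip from depth 751 [ 0.38656659 -0.27456054  0.02938158]
2811 [ 0.38638236 -0.27139172  0.01140757]
((386.25494384765625, -274.6311950683594), (33.24722671508789, 13.97535228729248), 20.45075035095215)
```

d has not moved; its grip is at (386.4, -274.6) mm with the long axis at 20.4°. Grasp it.

```bash

python3 -m creep '[[[0,0,0,15,-0.8,28,0],[0,0,0,15,-0.8,28,0],[0,0,0,15,-0.9,28,0],[0,0,0,15.3,-0.9,28,0],[0,0,-2.3,0,0,0,0],[0,0,0,0,0,0,0],[0,0,0,0,0,0,0],[0,0,0,0,0,0,0]]]' >/dev/null
python3 plan.py .3864 -.2746 .003 20.4
python3 -m creep '[[[0,0,0,0,0,25,0],[0,0,0,0,0,20,0],[0,0,0,0,0,8,0],[0,0,0,0,0,4,0],[0,0,0,0,0,0,0],[0,0,0,0,0,0,0],[0,0,0,0,0,0,-1],[0,0,0,0,0,0,-1]]]' 35
python3 -m creep '[[[0,0,0,0,0,0,-1],[0,0,0,0,0,0,-1],[0,0,0,0,0,0,-1],[0,0,0,0,0,0,-1],[0,0,0,0,0,0,-1],[0,0,0,0,0,0,-1],[0,0,0,0,0,0,-1],[0,0,0,0,0,0,-1]]]' 35
```

```text
t 52.33 tcp [ 0.3869 -0.2749  0.0621] x [0.938 0.347 0.001] y [ 0.347 -0.938  0.001] z [ 0.001 -0.    -1.   ] F [ 0.3 -0.2  0.5] w 0.0439 g 0.0 q6 2.13
yaw 20.33 wz -0.07 before [-0.4 -0.5 59.1] after [-0.4 -0.5 59.1] tilt deg [ 0.07 -0.02] q1,q6 [-12. 122.]
time: 53.0
tcp_pos: [0.3872, -0.2749, 0.0053]
eef_rot: [0.984, 0.177, 0.001, 0.0]
contact_force: [-0.2, 0.0, -0.0]
width: 0.0353
gripper_force: 0.0
time: 53.67
tcp_pos: [0.3866, -0.2747, 0.0045]
eef_rot: [0.984, 0.177, 0.0, 0.0]
contact_force: [-0.4, 1.6, 5.4]
width: 0.0135
gripper_force: 35.0
```

```bash

python3 -m creep '[[[0,0,0,0,0,-10,-1],[0,0,0,0,0,-20,-1],[0,0,0,0,0,-20,-1],[0,0,5,0,0,0,-1],[0,0,5,0,0,0,-1],[0,0,4.9,0,0,0,-1],[0,0,0,0,0,0,-1],[0,0,0,0,0,0,-1]]]' 35
python3 plan.py .5586 .0644 .0545 5.5
```

```text
time: 54.33
tcp_pos: [0.3862, -0.2746, 0.054]
eef_rot: [0.999, 0.049, -0.0, -0.0]
contact_force: [0.7, 0.6, -0.2]
width: 0.0135
gripper_force: 35.0
t 54.33 tcp [ 0.3862 -0.2746  0.054 ] x [ 0.995  0.098 -0.001] y [ 0.098 -0.995 -0.   ] z [-0.001  0.    -1.   ] F [ 0.7  0.6 -0.2] w 0.0135 g 35.0 q6 1.87
yaw 5.64 wz 0.14 before [ 204.9 -320.4   -0.5] after [ 204.1 -320.9   -0.5] tilt deg [-0.03  0.01] q1,q6 [-12. 107.]
```

```bash

python3 -m creep '[[[0,0,0,18.6,-29.1,0,-1],[0,0,0,18.6,-29.1,0,-1],[0,0,0,18.6,-29.1,0,-1],[0,0,0,18.6,-29.1,0,-1],[0,0,0,18.6,-29.1,0,-1],[0,0,0,18.6,-29.1,0,-1],[0,0,0,18.6,-29.1,0,-1],[0,0,0,18.6,-29.1,0,-1]]]' 35 >/dev/null
python3 -m creep '[[[0,0,0,18.6,-29.1,0,-1],[0,0,0,18.6,-29.1,0,-1],[0,0,0,18.6,-29.1,0,-1],[0,0,0.1,0,0,0,-1],[0,0,0,0,0,0,-1],[0,0,0,0,0,0,-1],[0,0,0,0,0,0,-1],[0,0,0,0,0,0,-1]]]' 35
python3 plan.py .5586 .0644 .0045 5.5; python3 snap.py w18
python3 - <<'E'
from h import *
c=dict(np.load('w18.npz'));W=c['W'];s=monitor.get_state();T=s['tcp_pos'];e=R.from_quat(s['eef_rot']).as_matrix()
L=(W-T)@e*1e3
C=c['C'].astype(int)
m=(abs(L[...,1])<40)&(L[...,0]>8)&(L[...,0]<60)&(L[...,2]>-20)&(L[...,2]<25)
print('n',m.sum()); P=L[m]; print(np.percentile(P,[2,50,98],axis=0).round(1))
E
```

```text
time: 55.67
tcp_pos: [0.559, 0.0627, 0.0542]
eef_rot: [0.999, 0.047, -0.0, 0.0]
contact_force: [-0.8, -0.3, -0.2]
width: 0.0133
gripper_force: 35.0
t 55.67 tcp [0.559  0.0627 0.0542] x [ 0.996  0.094 -0.001] y [ 0.094 -0.996  0.   ] z [-0. -0. -1.] F [-0.8 -0.3 -0.2] w 0.0133 g 35.0 q6 1.21
yaw 5.38 wz -0.12 before [-0.2 -1.8 49.7] after [-0.2 -1.8 49.7] tilt deg [-0.03 -0.01] q1,q6 [26. 69.]
t 55.67 tcp [0.559  0.0627 0.0542] x [ 0.996  0.094 -0.001] y [ 0.094 -0.996  0.   ] z [-0. -0. -1.] F [-0.8 -0.3 -0.2] w 0.0133 g 35.0 q6 1.21
n 4808
[[  8.9 -21.  -18.6]
 [ 22.3  -2.6  -6.7]
 [ 32.4  16.4   2.1]]
```

d is held, and its extents match the model. Lower and push.

```bash

python3 -m creep '[[[0,0,-0.1,0,0,13,-1],[0,0,0,0,0,13,-1],[0,0,0,0,0,12,-1],[0,0,0,0,0,7,-1],[0,0,0,0,0,4,-1],[0,0,0,0,0,1,-1],[0,0,0,0,0,0,-1],[0,0,0,0,0,0,-1]]]' 35
python3 -m creep '[[[0,0,0,-2,2,0,-1],[0,0,0,-2,2,0,-1],[0,0,0,-2,1,0,-1],[0,0,0,-1,1,0,-1],[0,0,0,-0.5,0.5,0,-1],[0,0,0,0,0,0,-1],[0,0,0,0,0,0,-1],[0,0,0,0,0,0,-1]]]' 35
python3 -m creep '[[[0,0,0,-0.5,0.5,0,-1],[0,0,0,-0.5,0.5,0,-1],[0,0,0,-0.5,0.5,0,-1],[0,0,0,0,0,0,-1],[0,0,0,0,0,0,-1],[0,0,0,0,0,0,-1],[0,0,0,0,0,0,-1],[0,0,0,0,0,0,-1]]]' 35
```

```text
time: 56.38
tcp_pos: [0.5598, 0.0634, 0.0048]
eef_rot: [0.999, 0.048, 0.0, -0.0]
contact_force: [-0.2, -0.0, -0.6]
width: 0.0138
gripper_force: 35.0
time: 57.05
tcp_pos: [0.5527, 0.0563, 0.0045]
eef_rot: [0.999, 0.048, -0.0, 0.0]
contact_force: [-0.5, -0.9, 3.4]
width: 0.0134
gripper_force: 35.0
time: 57.72
tcp_pos: [0.5521, 0.0552, 0.0046]
eef_rot: [0.999, 0.048, 0.001, -0.0]
contact_force: [2.4, 3.9, 1.6]
width: 0.0134
gripper_force: 35.0
```

```bash

python3 -m creep '[[[0,0,0,-0.5,0.3,0,-1],[0,0,0,-0.5,0.3,0,-1],[0,0,0,-0.5,0,0,-1],[0,0,0,0,0,0,-1],[0,0,0,0,0,0,-1],[0,0,0,0,0,0,-1],[0,0,0,0,0,0,-1],[0,0,0,0,0,0,-1]]]' 35
python3 -m creep '[[[0,0,0,-0.5,0.2,0,-1],[0,0,0,0,0,0,-1],[0,0,0,0,0,0,-1],[0,0,0,0,0,0,-1],[0,0,0,0.8,-0.6,0,-1],[0,0,0,0.8,-0.6,0,-1],[0,0,0,0,0,0,0],[0,0,0,0,0,0,0]]]' 35
python3 -m creep '[[[0,0,0,0,0,0,0],[0,0,0,0,0,0,0],[0,0,0,0,0,0,0],[0,0,0,0,0,-30,0],[0,0,0,-20,0,-40,0],[0,0,0,-20,0,-36,0],[0,0,0,-10,0,-20,0],[0,0,0,0,0,0,0]]]' 35
python3 snap.py w19
sed -i "s/^b=place.*/rot=np.radians(yaw); ce=(hy,hx) if abs(yaw)==90 else ce; K0=K.copy(); b=place(K,np.array([ce]))[0]; K=K+[0,0,rot]; ig=gripign(k)/; s/(G\[:,0\]<-hx)|(G\[:,1\]<-hy)/((G[:,1]<-hy)|(G[:,0]>hx) if yaw==-90 else (G[:,0]<-hx)|(G[:,1]<-hy))/" home.py
python3 home.py w19 d -90
```

```text
time: 58.38
tcp_pos: [0.5514, 0.0551, 0.0048]
eef_rot: [0.999, 0.048, 0.001, -0.001]
contact_force: [3.7, 6.0, 0.9]
width: 0.0138
gripper_force: 35.0
time: 59.05
tcp_pos: [0.5492, 0.0542, 0.0036]
eef_rot: [0.999, 0.048, -0.002, 0.001]
contact_force: [-0.3, 0.0, 0.5]
width: 0.022
gripper_force: 0.0
time: 59.72
tcp_pos: [0.503, 0.0508, 0.1325]
eef_rot: [0.999, 0.048, 0.003, -0.001]
contact_force: [0.1, 0.2, -0.2]
width: 0.0437
gripper_force: 0.0
t 59.72 tcp [0.503  0.0508 0.1325] x [0.995 0.096 0.007] y [ 0.096 -0.995 -0.002] z [ 0.007  0.003 -1.   ] F [ 0.1  0.2 -0.2] w 0.0437 g 0.0 q6 1.18
dev mm (world) [ 0.26860965 -0.38807822] dang 0.002270022098933344 score 63.488311767578125
top z 0.011763686 6
```

d is home (within 0.5 mm). Regrasp and lift.

```bash

python3 -m creep '[[[0,0,0,12,-0.4,20,0],[0,0,0,12,0,20,0],[0,0,0,12,0,20,0],[0,0,0,12.5,0,20,0],[0,0,0,0,0,15,0],[0,0,0,0,0,0,0],[0,0,0,0,0,0,0],[0,0,0,0,0,0,0]]]' >/dev/null
python3 plan.py .5513 .0551 .0045 5.5
python3 -m creep '[[[0,0,0,0,0,16,0],[0,0,0,0,0,9,0],[0,0,0,0,0,6,0],[0,0,0,0,0,2,0],[0,0,0,0,0,0,0],[0,0,0,0,0,0,0],[0,0,0,0,0,0,-1],[0,0,0,0,0,0,-1]]]' 35
python3 -m creep '[[[0,0,0,0,0,0,-1],[0,0,0,0,0,0,-1],[0,0,0,0,0,0,-1],[0,0,0,0,0,0,-1],[0,0,0,0,0,0,-1],[0,0,0,0,0,-5,-1],[0,0,0,0,0,-25,-1],[0,0,0,0,0,-25,-1]]]' 35
python3 -m creep '[[[0,0,-6.8,0,0,0,-1],[0,0,-6.8,0,0,0,-1],[0,0,-6.8,0,0,0,-1],[0,0,-6.8,0,0,0,-1],[0,0,-6.8,0,0,0,-1],[0,0,-6.8,0,0,0,-1],[0,0,-6.8,0,0,0,-1],[0,0,-6.8,0,0,0,-1]]]' 35
python3 -m creep '[[[0,0,-6.8,0,0,0,-1],[0,0,-6.8,0,0,0,-1],[0,0,-6.6,0,0,0,-1],[0,0,0,0,0,0,-1],[0,0,0,0,0,0,-1],[0,0,0,0,0,0,-1],[0,0,0,0,0,0,-1],[0,0,0,0,0,0,-1]]]' 35
python3 plan.py .5436 .2957 .0585 80.06
```

```text
t 60.43 tcp [0.5506 0.0554 0.0328] x [ 0.995  0.096 -0.001] y [ 0.096 -0.995  0.   ] z [-0. -0. -1.] F [ 0.1  0.2 -0. ] w 0.0441 g 0.0 q6 1.21
yaw 5.5 wz 0.0 before [ 0.7  0.3 28.3] after [ 0.6  0.3 28.3] tilt deg [-0.03 -0.02] q1,q6 [26. 69.]
time: 61.1
tcp_pos: [0.5511, 0.0556, 0.0001]
eef_rot: [0.999, 0.048, 0.0, -0.0]
contact_force: [0.3, -0.7, -0.7]
width: 0.0357
gripper_force: 0.0
time: 61.77
tcp_pos: [0.5496, 0.055, 0.0543]
eef_rot: [0.999, 0.048, -0.002, 0.001]
contact_force: [0.2, 0.1, -1.6]
width: 0.014
gripper_force: 35.0
time: 62.43
tcp_pos: [0.5504, 0.0554, 0.0547]
eef_rot: [0.865, 0.502, -0.0, -0.0]
contact_force: [0.4, -0.1, -1.1]
width: 0.0136
gripper_force: 35.0
time: 63.1
tcp_pos: [0.5507, 0.0555, 0.0546]
eef_rot: [0.766, 0.643, -0.0, -0.0]
contact_force: [-0.1, -0.2, -0.7]
width: 0.0135
gripper_force: 35.0
t 63.1 tcp [0.5507 0.0555 0.0546] x [ 0.174  0.985 -0.   ] y [ 0.985 -0.174 -0.   ] z [-0. -0. -1.] F [-0.1 -0.2 -0.7] w 0.0135 g 35.0 q6 2.51
yaw 80.0 wz -0.06 before [235.3 -48.7  -3.9] after [235.4 -48.4  -3.9] tilt deg [-0. -0.] q1,q6 [ 26. 144.]
```

```bash

python3 -m creep '[[[0,0,0,29.3,-6.1,0,-1],[0,0,0,29.3,-6.1,0,-1],[0,0,0,29.3,-6.1,0,-1],[0,0,0,29.3,-6.1,0,-1],[0,0,0,29.3,-6.1,0,-1],[0,0,0,29.3,-6.1,0,-1],[0,0,0,29.3,-6.1,0,-1],[0,0,0,29.4,-5.8,0,-1]]]' 35 >/dev/null
python3 -m creep '[[[0,0,0,0,0,0,-1],[0,0,0,0,0,0,-1],[0,0,0,0,0,0,-1],[0,0,0,0,0,0,-1],[0,0,0,0,0,0,-1],[0,0,0,0,0,0,-1],[0,0,0,0,0,0,-1],[0,0,0,0,0,0,-1]]]' 35
python3 plan.py .5435 .295 .0145 80.06
```

```text
time: 64.43
tcp_pos: [0.5434, 0.2944, 0.0547]
eef_rot: [0.766, 0.643, 0.0, -0.0]
contact_force: [-0.2, -0.4, -0.3]
width: 0.0137
gripper_force: 35.0
t 64.43 tcp [0.5434 0.2944 0.0547] x [0.173 0.985 0.   ] y [ 0.985 -0.173  0.   ] z [ 0.  0. -1.] F [-0.2 -0.4 -0.3] w 0.0137 g 35.0 q6 2.16
yaw 80.05 wz -0.01 before [ 0.6 -0.  40.2] after [ 0.6 -0.  40.2] tilt deg [0.01 0.01] q1,q6 [ 47. 124.]
```

```bash

python3 -m creep '[[[0,0,0,0.8,0,10,-1],[0,0,0,0,0,13,-1],[0,0,0,0,0,10,-1],[0,0,0,0,0,4,-1],[0,0,0,0,0,2,-1],[0,0,0,0,0,1,-1],[0,0,0,0,0,1,-1],[0,0,0,0,0,0,-1]]]' 35
python3 -m creep '[[[0,0,0,0,0,1,-1],[0,0,0,0,0,1,-1],[0,0,0,0,0,1,-1],[0,0,0,0,0,1,-1],[0,0,0,0,0,0,-1],[0,0,0,0,0,0,-1],[0,0,0,0,0,0,-1],[0,0,0,0,0,0,-1]]]' 35
```

```text
time: 65.1
tcp_pos: [0.5436, 0.2958, 0.0138]
eef_rot: [0.765, 0.643, 0.0, -0.0]
contact_force: [-0.3, -0.6, -1.0]
width: 0.0134
gripper_force: 35.0
time: 65.77
tcp_pos: [0.5434, 0.2956, 0.0096]
eef_rot: [0.766, 0.643, 0.0, 0.0]
contact_force: [-1.0, 0.2, -1.3]
width: 0.014
gripper_force: 35.0
```

```bash

python3 -m creep '[[[0,0,0,0,0,1,-1],[0,0,0,0,0,1,-1],[0,0,0,0,0,1,-1],[0,0,0,0,0,1,-1],[0,0,0,0,0,1,-1],[0,0,0,0,0,0.5,-1],[0,0,0,0,0,0,-1],[0,0,0,0,0,0,-1]]]' 35
python3 -m creep '[[[0,0,0,0,0,0,0],[0,0,0,0,0,0,0],[0,0,0,0,0,0,0],[0,0,0,0,0,0,0],[0,0,0,0,0,-5,0],[0,0,0,0,0,-30,0],[0,0,0,0,0,-40,0],[0,0,0,0,0,-40,0]]]' 35
python3 -m creep '[[[0,0,0,-30,0,-35,0],[0,0,0,-35,0,-20,0],[0,0,0,-35,0,0,0],[0,0,0,0,0,0,0],[0,0,0,0,0,0,0],[0,0,0,0,0,0,0],[0,0,0,0,0,0,0],[0,0,0,0,0,0,0]]]' 35
python3 snap.py w20; for k in a b d; do python3 seat.py w20 $k; done
```

```text
time: 66.43
tcp_pos: [0.5434, 0.2956, 0.0043]
eef_rot: [0.765, 0.643, 0.0, 0.0]
contact_force: [-0.7, 0.9, 1.0]
width: 0.0139
gripper_force: 35.0
time: 67.1
tcp_pos: [0.5428, 0.2949, 0.1199]
eef_rot: [0.765, 0.643, -0.001, 0.0]
contact_force: [1.2, 0.7, 1.0]
width: 0.0433
gripper_force: 0.0
time: 67.77
tcp_pos: [0.5267, 0.2006, 0.1702]
eef_rot: [0.765, 0.644, -0.0, 0.0]
contact_force: [-0.5, -0.2, -0.1]
width: 0.0442
gripper_force: 0.0
t 67.77 tcp [0.5267 0.2006 0.1702] x [ 0.171  0.985 -0.001] y [ 0.985 -0.171 -0.001] z [-0.001 -0.001 -1.   ] F [-0.5 -0.2 -0.1] w 0.0442 g 0.0 q6 2.26
dev mm [-0.1976775   0.67582503] dang 0.0016691081478813763 score 90.33424
top z median 0.01547174 tilt [-0.00329998 -0.00035447] n 131 132
rim z 0.015444188
dev mm [0.88409457 1.20590052] dang 0.0005062056437379336 score 60.134246826171875
top z median 0.015594486 tilt [-0.00030771  0.00301305] n 110 111
rim z 0.015444188
dev mm [0.57100916 1.17800397] dang -0.0025641170336655472 score 125.89983
top z median 0.015567953 tilt [-0.00396407 -0.00100444] n 25 25
rim z 0.015444188
```

a, b and d are all flush. Now locate the green button and confirm it in one enlarged crop.

```bash
python3 - <<'E'
from h import *
for f in ['w4','w10']:
    c=dict(np.load(f+'.npz'));W=c['W'];C=c['C'].astype(int)
    m=(C[...,1]>C[...,2]*1.5)&(C[...,1]>C[...,0]*1.2)&(C[...,1]>70)&(W[...,2]<.05)&(abs(W[...,0]-.69)<.06)&(abs(W[...,1]-.09)<.06)
    v,u=np.where(m);P=W[m]; top=P[P[:,2]>np.percentile(P[:,2],50)-.003]
    print(f,len(P),'px',u.mean(),v.mean(),'top xyz',np.median(top,0),(top.max(0)+top.min(0))/2,np.ptp(top,axis=0))
    if f=='w10': cv2.imwrite('pics/green.png',cv2.resize(c['C'][70:280,60:340],None,fx=2.5,fy=2.5))
E
python3 plan.py .694 .092 .06 80
```

```text
w4 923 px 242.77789815817985 47.32719393282773 top xyz [0.68771111 0.09676743 0.02102938] [0.68782716 0.09665061 0.0210167 ] [0.03057836 0.02993124 0.00572667]
w10 1375 px 135.376 233.38472727272728 top xyz [0.68701454 0.09618882 0.02094026] [0.68785671 0.0967107  0.02058226] [0.03158515 0.03139395 0.00546563]
t 67.82 tcp [0.5267 0.2006 0.1702] x [ 0.171  0.985 -0.001] y [ 0.985 -0.171 -0.001] z [-0.001 -0.001 -1.   ] F [-0.1 -0.2  1.1] w 0.0437 g 0.0 q6 2.26
yaw 80.14 wz 0.14 before [-78.3 183.5 110.1] after [-77.9 183.6 110.2] tilt deg [-0.04 -0.04] q1,q6 [ 41. 129.]
```

View pics/green.png

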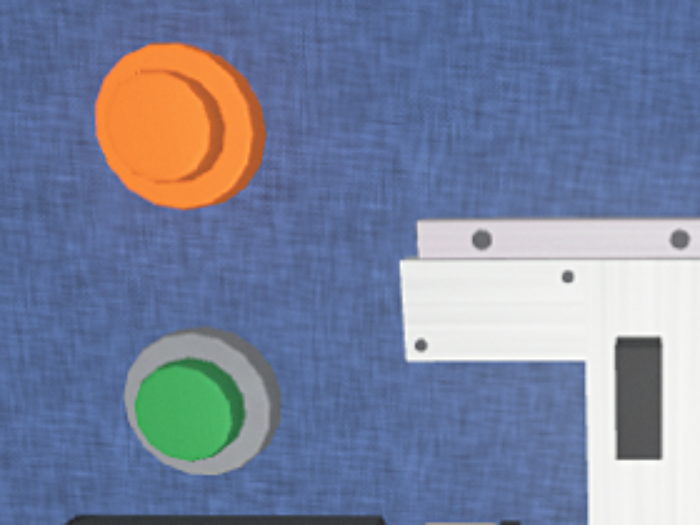

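The crop shows the green button in its grey housing at (190,410). The orange look-alike at (160,125) and the yellow one have coloured housings and are not meant. Shut the fingers and go above the green one.

```bash

python3 -m creep '[[[0,0,0,-9.4,22,13,-1],[0,0,0,-9.4,22,13,-1],[0,0,0,-9.4,22,13,-1],[0,0,0,-9.4,22,13,-1],[0,0,0,-9.4,22,13,-1],[0,0,0,-9.4,22,13,-1],[0,0,0,-9.4,22,13,-1],[0,0,0,-9.2,22.4,13,-1]]]' 35 >/dev/null
python3 -m creep '[[[0,0,0,0,0,20,-1],[0,0,0,0,0,20,-1],[0,0,0,0,0,8,-1],[0,0,0,0,0,4,-1],[0,0,0,0,0,0,-1],[0,0,0,0,0,0,-1],[0,0,0,0,0,0,-1],[0,0,0,0,0,0,-1]]]' 35
python3 plan.py .6877 .0965 .0015 80
```

```text
time: 69.15
tcp_pos: [0.6883, 0.0963, 0.0163]
eef_rot: [0.765, 0.644, 0.001, 0.0]
contact_force: [-0.4, 0.8, 0.0]
width: 0.0006
gripper_force: 0.0
t 69.15 tcp [0.6883 0.0963 0.0163] x [0.171 0.985 0.001] y [ 0.985 -0.171  0.002] z [ 0.002  0.001 -1.   ] F [-0.4  0.8  0. ] w 0.0006 g 0.0 q6 2.55
yaw 80.13 wz 0.13 before [ 0.1 -0.7 14.8] after [ 0.1 -0.6 14.8] tilt deg [0.12 0.04] q1,q6 [ 24. 146.]
```

```bash

python3 -m creep '[[[0,0,0,0,0,3,-1],[0,0,0,0,0,2,-1],[0,0,0,0,0,2,-1],[0,0,0,0,0,1,-1],[0,0,0,0,0,1,-1],[0,0,0,0,0,0,-1],[0,0,0,0,0,0,-1],[0,0,0,0,0,0,-1]]]' 35
python3 -m creep '[[[0,0,0,0,0,1,-1],[0,0,0,0,0,1,-1],[0,0,0,0,0,1,-1],[0,0,0,0,0,1,-1],[0,0,0,0,0,0,-1],[0,0,0,0,0,0,-1],[0,0,0,0,0,0,-1],[0,0,0,0,0,0,-1]]]' 35
```

```text
time: 69.82
tcp_pos: [0.6876, 0.0958, 0.0059]
eef_rot: [0.765, 0.643, 0.0, 0.0]
contact_force: [-0.6, 0.6, 2.8]
width: 0.0004
gripper_force: 1.2
time: 70.48
tcp_pos: [0.6876, 0.0958, 0.0019]
eef_rot: [0.765, 0.643, 0.0, 0.0]
contact_force: [-1.9, 0.8, 5.3]
width: 0.0006
gripper_force: 2.6
```

```bash

python3 -m creep '[[[0,0,0,0,0,1,-1],[0,0,0,0,0,1,-1],[0,0,0,0,0,0.5,-1],[0,0,0,0,0,0.5,-1],[0,0,0,0,0,0,-1],[0,0,0,0,0,0,-1],[0,0,0,0,0,0,-1],[0,0,0,0,0,0,-1]]]' 35
```

```text
time: 71.15
tcp_pos: [0.6878, 0.0958, 0.0015]
eef_rot: [0.765, 0.644, 0.0, 0.0]
contact_force: [-9.2, 1.2, 21.9]
width: 0.0004
gripper_force: 11.2
```

The button bottomed out (force rose to 22 N after about 6 mm of travel). Retreat and do a final check.

```bash

python3 -m creep '[[[0,0,0,0,0,-5,-1],[0,0,0,0,0,-20,-1],[0,0,0,0,0,-40,-1],[0,0,0,0,0,-40,-1],[0,0,0,0,-30,-40,-1],[0,0,0,0,-35,-25,-1],[0,0,0,0,-35,0,-1],[0,0,0,0,-35,0,-1]]]' 35
python3 -m creep '[[[0,0,0,20,-20,0,-1],[0,0,0,20,-10,0,-1],[0,0,0,20,0,0,-1],[0,0,0,20,0,0,-1],[0,0,0,0,0,0,-1],[0,0,0,0,0,0,-1],[0,0,0,0,0,0,-1],[0,0,0,0,0,0,-1]]]' 35
python3 snap.py w21; for k in a b d; do python3 seat.py w21 $k; done
```

```text
time: 71.82
tcp_pos: [0.5602, 0.1182, 0.1625]
eef_rot: [0.766, 0.643, 0.002, 0.0]
contact_force: [0.4, 1.5, -1.1]
width: 0.0002
gripper_force: 0.0
time: 72.48
tcp_pos: [0.5448, 0.2013, 0.1608]
eef_rot: [0.766, 0.643, -0.0, -0.0]
contact_force: [0.0, 0.0, 0.5]
width: 0.0004
gripper_force: 0.0
t 72.48 tcp [0.5448 0.2013 0.1608] x [ 0.173  0.985 -0.001] y [ 0.985 -0.173 -0.001] z [-0.001 -0.001 -1.   ] F [0.  0.  0.5] w 0.0004 g 0.0 q6 2.28
dev mm [-0.22191757  0.64483674] dang -0.0014641599190141907 score 91.44978332519531
top z median 0.01557301 tilt [-0.00155693 -0.00164484] n 130 132
rim z 0.015455736
dev mm [0.85538053 1.11611301] dang -4.438226321654137e-05 score 60.075897
top z median 0.01565917 tilt [0.00045103 0.00076699] n 107 111
rim z 0.015455736
dev mm [0.66523805 1.00870764] dang 0.0009068332402185075 score 131.03164672851562
top z median 0.015752036 tilt [-0.02830626  0.00019785] n 24 25
rim z 0.015455736
```

```bash
python3 -c "
from cell import arm
print(arm.close_job())"
```

```text
the job is handed in; nothing more can be done
None
```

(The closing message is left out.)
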